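# Charge the bench ball mill and lock its cover

### The job

Using the scoop, and never the fingers, move every grinding ball from the blue tray into the steel bowl of the ball mill, then lay the scoop back flat on its black mat. When all the balls are in, fit the blue cover onto the mill's cross-shaped drive shaft so that it drops fully home on the bowl's rim, turn it clockwise (seen from above) until the shaft stops, and let go. Do not disturb the two bottles or the computer mouse.

Things in the scene. Friction and masses are not known exactly. Their poses are not given: they have to be found in the camera images.
- tray: Fixed blue feed tray, no top, flat level floor 5 mm thick. Origin: underside; x runs from the open end (x=-115 mm, only a sill there, 4 mm thick, its top 8 mm above the floor) to the ramp end. The balls start between x=-75 mm and the ramp. Clear width 84 mm (y = +-42 mm), clear side walls 5 mm thick, tops 70 mm above the bench.
- tray_ramp (a point): Foot of the tray's ramp, in the middle of its width, 5 mm above the bench (x=+75 mm in the tray's frame). From here a 45 degree ramp rises 40 mm to the end wall at x=+115 mm, whose top is 70 mm above the bench.
- scoop_pan (a point): Loose aluminium scoop, 100 g; this point is the middle of the underside of its pan. x points out over the open lip, z up. Pan 80 mm long (x +-40 mm), 76 mm wide, floor 2.5 mm thick; 2 mm side walls 40 mm high that begin 16 mm behind the lip, flared (60 mm apart at the back, 72 mm in front); back wall 45 mm high. It holds about five balls. It starts flat on the mat.
- scoop_grip (a point): Centre of the scoop's red handle bar: 70 mm behind (-x) and 80 mm above scoop_pan. The bar lies along the scoop's x, 85 mm long (its middle is 2.5 mm further back), 16 mm wide and 16 mm high; a post at the pan's back wall carries it, so pinch it from above across its width.
- scoop_lip (a point): Middle of the underside of the scoop's front lip, 40 mm ahead of scoop_pan. Axes as scoop_pan.
- mat: Fixed black rubber mat, the scoop's place: 140 mm (its x) by 96 mm (its y), 4 mm thick. Origin: centre of its underside. The scoop starts on it, lip along the mat's +x.
- mill: Fixed ball mill: white housing 170 x 170 x 35 mm with a round open steel bowl on it, outer diameter 152 mm, inner 142 mm, inner floor 41 mm and rim 115 mm above the bench. Origin: centre of the underside, on the bowl's axis, z up. The drive shaft stands in the middle of the bowl.
- shaft_top (a point): Top centre of the brass drive shaft on the bowl's axis, 135 mm above the bench. The shaft's upper 42 mm is a plus sign in section, arms along this point's x and y, 40 mm across and 12 mm wide; its top 8 mm is narrower (34 mm across, 8 mm wide) as a lead-in; below it is round, 24 mm thick. Its turning shows in these axes.
- shaft (a joint): Shaft angle in rad, grows as it turns clockwise seen from above; starts between 0 and 0.45; hard stop at 1.3 (fully turned). Stays where it is left; about 0.12 N m turns it.
- cover_under (a point): Loose blue round cover, 156 mm diameter, 10 mm thick, 280 g; this point is the centre of its underside, z up. It lies flat on the bench, handle up. In its middle is a plus-shaped through hole, arms along its x and y, 44 mm across and 16 mm wide, which passes the shaft only when lined up (any of the four quarter turns). Fully home, its underside rests on the bowl's rim, 115 mm above the bench.
- cover_grip (a point): Centre of the cover's black handle bar, 55 mm above cover_under. The bar is a bridge along the cover's x, 110 mm long, 14 mm wide and 14 mm high, on a post at each end, with 38 mm of clear space under it.
- reagent: Bystander: white bottle, 72 mm diameter, 140 mm tall. Origin: centre of its underside. Leave it alone.
- amber: Bystander: amber glass jar, 60 mm diameter, 100 mm tall. Origin: centre of its underside. Leave it alone.
- mouse: Bystander: black computer mouse 100 x 60 x 32 mm. Origin: centre of its underside. Leave it alone.
- ball1_center (a point): Centre of a cream ceramic grinding ball, 30 mm diameter, 35 g, in the tray; it rolls easily when pushed. Six to eight of the eight balls are present.
- ball2_center (a point): Centre of a white ceramic grinding ball, 30 mm diameter, 35 g, in the tray; it rolls easily when pushed. Six to eight of the eight balls are present.
- ball3_center (a point): Centre of a cream ceramic grinding ball, 30 mm diameter, 35 g, in the tray; it rolls easily when pushed. Six to eight of the eight balls are present.
- ball4_center (a point): Centre of a white ceramic grinding ball, 30 mm diameter, 35 g, in the tray; it rolls easily when pushed. Six to eight of the eight balls are present.
- ball5_center (a point): Centre of a cream ceramic grinding ball, 30 mm diameter, 35 g, in the tray; it rolls easily when pushed. Six to eight of the eight balls are present.
- ball6_center (a point): Centre of a white ceramic grinding ball, 30 mm diameter, 35 g, in the tray; it rolls easily when pushed. Six to eight of the eight balls are present.
- ball7_center (a point): Centre of a cream ceramic grinding ball, 30 mm diameter, 35 g, in the tray; it rolls easily when pushed. Six to eight of the eight balls are present.
- ball8_center (a point): Centre of a white ceramic grinding ball, 30 mm diameter, 35 g, in the tray; it rolls easily when pushed. Six to eight of the eight balls are present.
There are look-alikes about, which are no part of the job. What is shaped like the part that bears scoop_pan but pink or yellow is not meant.

How it is judged:
On the way, in this order (a step that is already met when the one before it is completed fails the run):
1. every ball lies in the mill's bowl (horizontal distance between each of ball1_center, ball2_center, ball3_center, ball4_center, ball5_center, ball6_center, ball7_center, ball8_center and mill below 0.071 m and z of ball1_center in the frame of mill between 0.04 and 0.11 m and z of ball2_center in the frame of mill between 0.04 and 0.11 m and z of ball3_center in the frame of mill between 0.04 and 0.11 m and z of ball4_center in the frame of mill between 0.04 and 0.11 m and z of ball5_center in the frame of mill between 0.04 and 0.11 m and z of ball6_center in the frame of mill between 0.04 and 0.11 m and z of ball7_center in the frame of mill between 0.04 and 0.11 m and z of ball8_center in the frame of mill between 0.04 and 0.11 m), for 0.3 s.
2. the cover is fully home on the bowl's rim, keyed on the shaft (horizontal distance between cover_under and mill below 0.006 m and z of cover_under in the frame of mill below 0.1195 m and angle between cover_under's own z axis and vertical below 0.06 rad), for 0.2 s.
3. the cover has turned the shaft clockwise to its stop (all of step 2 and value of joint shaft above 1.2 rad), for 0.2 s.
At the end, for the whole second after the job is handed in: Balls inside the bowl, below its rim; cover home (underside within 4.5 mm of the rim, within 6 mm of centre, level within 0.06 rad), at rest; shaft over 1.2 rad; scoop flat (0.1 rad) and still on the mat, pan centre within 55 mm of the mat's centre (all of step 1 and all of step 3 and linear speed of each of cover, scoop below 0.03 m/s and horizontal distance between scoop_pan and mat below 0.055 m and angle between scoop_pan's own z axis and vertical below 0.1 rad and z of scoop_pan in the frame of mat below 0.012 m); the robot touches nothing.
It fails at once if the fingers touch a ball (contact force between the fingers and ball1 above 1 N or contact force between the fingers and ball2 above 1 N or contact force between the fingers and ball3 above 1 N or contact force between the fingers and ball4 above 1 N or contact force between the fingers and ball5 above 1 N or contact force between the fingers and ball6 above 1 N or contact force between the fingers and ball7 above 1 N or contact force between the fingers and ball8 above 1 N).
It fails at once if a bystander is pushed more than 30 mm (distance of any of reagent, amber, mouse from where it was at the start of the episode above 0.03 m).
Of ball1, ball2, ball3, ball4, ball5, ball6, ball7, ball8 only 6 to 8 are there at a start; the rules pass over those that are not, and their reading is None.
At some moment in a run one of cover may be knocked a few centimetres aside while the robot is not near it.
It also fails if it takes over 210 s, if anything falls off the work surface, if the arm or the gripper's body presses on something with over 40 N, if the wrist force passes 120 N, or if a joint passes its speed limit or range.

### The arm

A 6-joint arm with a two-finger parallel gripper is mounted at the origin on the work surface. World frame = base frame: x ahead of the robot, y to its left, z up, the work surface at z = 0. Lengths are in m, angles in rad, forces in N, time in s.
With the tool pointing down it reaches from about 0.375 to 0.9 m from the base axis. Payload 3.1 kg.
Tool frame: the origin (TCP) lies at the very end of the fingers, on their centre line; the grasp point (between the pads) lies 19 mm behind it (manip.hold_point_z is the distance from the TCP to the grasp point, in m); y points along the fingers, z is the direction in which the jaws open and shut, and the axes are right-handed (so a half turn about y gives the same grasp; the last joint's range is limited). The gripper opens to 85 mm and grips with 20 to 120 N. Pads are 22 mm wide; open, the fingers measure 114 mm over their backs; the gripper's body (76 mm by 85 mm) begins 54 mm behind the grasp point. The pads swing forward as they close: fully open they stand 13 mm farther back than shut.
Start: joints at [-1.474, 0.527, 1.433, -0, 1.181, -0.178], TCP at [0.17, -0.602, 0.231] pointing down, gripper open.
Joint ranges: [-3.08, 3.08], [-0.75, 2.2], [0.22, 2.44], [-1.43, 4.57], [0, 2.65], [-2.85, 2.85]. Speed limits (rad/s): [2.79, 2.79, 3.14, 3.14, 3.14, 3.14].

### API

Orientations are given as a unit quaternion [x, y, z, w].
In Python, from station import manip, eyes, workorder gives the robot as it stands. The module is installed in compiled form; this text tells all that it offers.
- The arm moves only by the shell command python3 -m jog 'ROWS' [OPENING] [FORCE]. ROWS is JSON, a list of rows, each a list of 2 entries, a list of its own where there are three numbers: the shift along the tool's x, y, z in cm, then the turn about the tool's y in rad. A call has 1 to 20 rows; each row is the pose to reach, as a shift and turn from the pose commanded when the call began, along the tool's axes at that moment; what a row does not reach only later rows make up. A row lasts 1/12 s, in which the tool goes at most 41.7 mm and 7.16 degrees, less where a joint would pass 70% of its speed; a pose out of reach is approached as far as the arm can. A call with a gripper value outside its range is refused whole. OPENING is the finger opening in cm, from 0 to 8.54, set as the call begins (- or left out, the last holds). The fingers move at their own pace and stop on an object; FORCE is the grip in N (left out, the last holds). Time passes only in rows, so rows that repeat a pose let the fingers close. It gives the time, the measured TCP pose, the force and the opening at its end, in the units of the state.
- manip.sense(): the state, without advancing time (a new reading comes with each control period).
- eyes.snapshot(name): name is "scene" or "side" or "wrist"; returns a dict with "frame" (384x512x3 uint8, red, green, blue), "vfov" (degrees; the focal length in pixels is half the picture's height over the tangent of half this angle, whatever the lens; pixels are square), "cx", "cy" (the principal point, pixels), "rvec" (rotation vector, rad) and "tvec" (3), from world to camera coordinates, as OpenCV has them. Camera axes: x right, y down, z forward; pixel columns grow to the right and rows downward; lengths in m; the calibration is good to about 2 mm. A picture is of the moment at which its call begins. There is no depth.
- workorder.sign_off(): hands the job in, once; it reports no verdict.
The state is a dict: "t": time; "q": joint angles; "qd": joint speeds; "tau": joint torques, N m; "tcp_pos": TCP position; "tool_rot": TCP orientation; "force": force on the tool from outside, world axes, zero at the start; "ft_torque": the same for the moment, N m; "finger_gap": opening from 0.0 (shut) to 1.0 (fully open).
Only numpy, scipy, OpenCV 4.12 (cv2) and the standard library are available. Lean on these libraries where they do the work, as an engineer would, in place of code of your own. Each camera call takes 0.05 s, during which the arm holds its last target. There are 200 camera calls.

## Working session

There is one attempt and no reset: what is moved stays moved. The work goes in short steps, Python scripts to look and compute and a shell command to move; the robot and the scene stay as the last step left them, time stands still between calls to the robot, and variables do not carry over. Pictures are saved under pics/ and viewed, about 12 in all and at most 16, crops included, and the job is handed in when it is done.

```bash
mkdir -p pics
cat > h.py <<'E'
import numpy as np, cv2, sys
from station import manip, eyes, workorder
def snap(n, f=None):
    s=eyes.snapshot(n)
    if f: cv2.imwrite('pics/'+f, s['frame'][:,:,::-1])
    R,_=cv2.Rodrigues(np.array(s['rvec'],float)); s['R']=R; s['t']=np.array(s['tvec'],float).ravel()
    h=s['frame'].shape[0]; s['f']=h/2/np.tan(np.radians(s['vfov'])/2); return s
def ray(s,p):
    d=np.array([(p[0]-s['cx'])/s['f'],(p[1]-s['cy'])/s['f'],1.]); return -s['R'].T@s['t'], s['R'].T@d
def onz(s,p,z):
    c,d=ray(s,p); return c+d*(z-c[2])/d[2]
def proj(s,X):
    c=np.atleast_2d(X)@s['R'].T+s['t']; return c[:,:2]/c[:,2:]*s['f']+[s['cx'],s['cy']]
def tri(*sp):
    A=np.zeros((3,3));b=np.zeros(3)
    for s,p in sp:
        c,d=ray(s,p); d/=np.linalg.norm(d); M=np.eye(3)-np.outer(d,d); A+=M;b+=M@c
    return np.linalg.solve(A,b)
def tool():
    from scipy.spatial.transform import Rotation as Ro
    st=manip.sense(); return np.array(st['tcp_pos']),Ro.from_quat(st['tool_rot']).as_matrix(),st
E
python3 - <<'E'
from h import *
import pickle
S={n:snap(n,n+'0.png') for n in('scene','side','wrist')}
pickle.dump(S,open('s0.pkl','wb'))
for n,s in S.items(): print(n,s['vfov'],s['cx'],s['cy'],(-s['R'].T@s['t']).round(3),s['R'].round(2).tolist())
p,R,st=tool();print(p,R.round(3),st)
a=np.hstack([S['scene']['frame'],S['side']['frame']])[:,:,::-1]
cv2.imwrite('pics/both.png',cv2.resize(np.vstack([S['scene']['frame'],S['side']['frame']])[:,:,::-1],None,fx=.78,fy=.78))
E
```

```text
scene 54.57825163126482 253.447708076072 192.55794745088917 [ 1.276 -0.215  0.756] [[0.15, 0.99, -0.01], [0.65, -0.11, -0.75], [-0.74, 0.1, -0.66]]
side 49.58459961512637 250.02574978425568 186.56299596018297 [0.358 0.96  0.739] [[-0.98, -0.19, 0.02], [-0.11, 0.49, -0.86], [0.16, -0.85, -0.5]]
wrist 61.475249905996876 256.9976446905511 197.25357836898226 [ 0.237 -0.582  0.372] [[0.27, -0.96, -0.0], [-0.93, -0.26, 0.27], [-0.26, -0.07, -0.96]]
[ 0.16958628 -0.60100031  0.23055163] [[-0.962 -0.     0.271]
 [-0.271  0.002 -0.962]
 [-0.    -1.    -0.002]] {'t': 0.15, 'q': array([-1.47448478e+00,  5.28274571e-01,  1.43358693e+00,  2.37756389e-05,
        1.18138614e+00, -1.78485446e-01]), 'qd': array([ 0.00057055, -0.00327396, -0.0034641 , -0.00083517, -0.00044622,
        0.0009405 ]), 'tau': array([ 1.46366703e-03, -4.42742622e+01, -1.78275526e+01, -2.36380338e-04,
        5.60007262e-03, -1.67372582e-05]), 'tcp_pos': array([ 0.16958628, -0.60100031,  0.23055163]), 'tool_rot': array([-0.09681501,  0.70102728, -0.69985866,  0.09687861]), 'force': array([-0.39067807, -0.65758075,  0.4904555 ]), 'ft_torque': array([ 0.03657637, -0.03565798,  0.05191177]), 'finger_gap': 1.0014094875261284}
```

View pics/scene0.png

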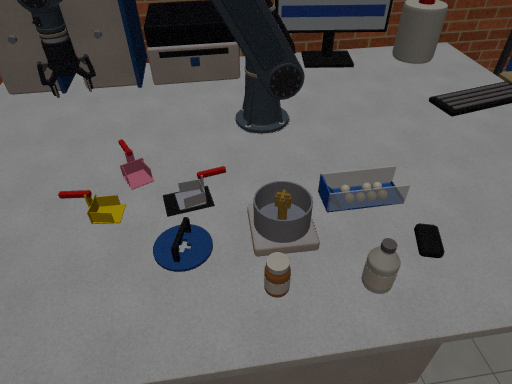

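View pics/side0.png

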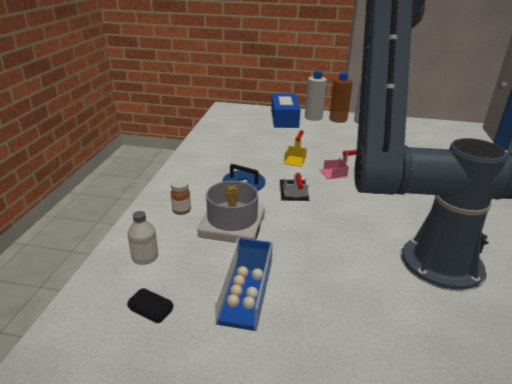

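Run:
```python
from h import *
a=cv2.imread('pics/scene0.png');b=cv2.imread('pics/side0.png')
c=cv2.resize(a[150:280,140:412],(800,382),interpolation=cv2.INTER_CUBIC)
d=cv2.resize(b[160:330,190:320],None,fx=3,fy=3,interpolation=cv2.INTER_CUBIC)
cv2.imwrite('pics/c1.png',c)
e=np.zeros((600,800,3),np.uint8)
e1=cv2.resize(b[155:330,180:320],None,fx=3.4,fy=3.4,interpolation=cv2.INTER_CUBIC); e[:e1.shape[0],:e1.shape[1]]=e1
cv2.imwrite('pics/c2.png',e)
```

```text
(no output)
```

View pics/c1.png

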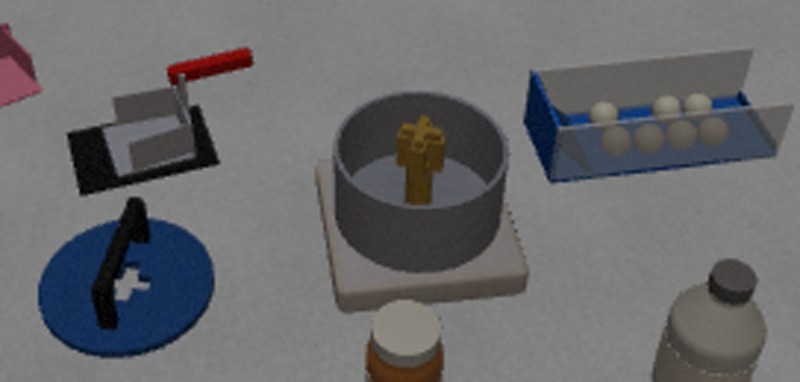

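View pics/c2.png

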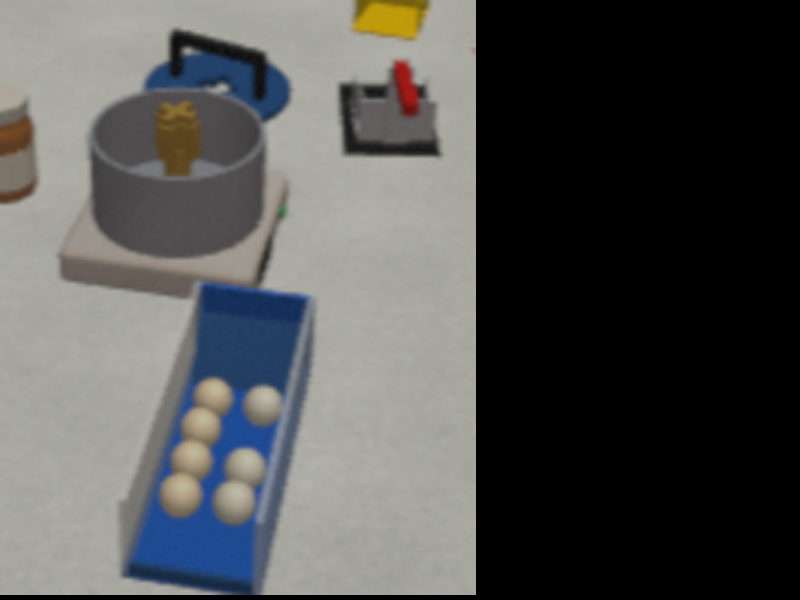

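Run:
```python
from h import *
import pickle
S=pickle.load(open('s0.pkl','rb'));A,B=S['scene'],S['side']
a=lambda u,v:(A,(140+u/2.941-.3,150+v/2.941-.3)); b=lambda u,v:(B,(180+u/3.4-.3,155+v/3.4-.3))
P=lambda n,*x:print(n,(tri(*x)*1000).round(0))
Z=lambda n,x,z:print(n,(onz(*x,z)*1000).round(0))
for p in((68,132),(82,194),(218,161),(205,107)): Z('mat',a(*p),.004)
for p in((343,83),(348,152),(439,153)): Z('mat side',b(*p),.004)
P('bar front',a(170,75),b(412,108)) ; P('bar back',a(250,57),b(401,66))
P('bar mid',a(210,65),b(406,87))
for z in(.088,.084):
  for p in((170,75),(250,57)): Z('bar sc',a(*p),z)
Z('barside mid',b(406,84),.088)
P('shaft',a(421,130),b(178,108)); Z('s',a(421,130),.135);Z('s',b(178,108),.135)
for p in((332,140),(508,145),(420,92)): Z('rim',a(*p),.115)
for p in((90,140),(265,150),(177,90)): Z('rimside',b(*p),.115)
P('cov bar1',a(134,202),b(175,36)); P('cov bar2',a(103,290),b(265,57))
for p in((134,202),(103,290)): Z('covbar',a(*p),.062)
for p in((553,181),(777,157)): Z('tray bot',a(*p),0)
for p in((125,577),(255,590)): Z('tray side bot open',b(*p),0)
for p in((200,284),(314,298)): Z('endtop side',b(*p),.07)
for p in((530,70),(750,50),(793,106)): Z('tops scene',a(*p),.07)
for p in((604,112),(667,107),(697,105),(616,141),(649,138),(682,135),(713,131)): Z('ball',a(*p),.02)
for p in((213,397),(263,405),(201,428),(191,460),(245,467),(181,495),(235,502)): Z('ballside',b(*p),.02)
```

```text
mat [ 398. -370.    4.]
mat [ 492. -354.    4.]
mat [ 467. -220.    4.]
mat [ 381. -228.    4.]
mat side [ 487. -354.    4.]
mat side [ 465. -217.    4.]
mat side [ 377. -235.    4.]
bar front [ 401. -253.   53.]
bar back [ 425. -183.  113.]
bar mid [ 413. -217.   84.]
bar sc [ 427. -257.   88.]
bar sc [ 411. -177.   88.]
bar sc [ 422. -257.   84.]
bar sc [ 406. -177.   84.]
barside mid [ 414. -215.   88.]
shaft [596. -45. 135.]
s [597. -45. 135.]
s [595. -46. 135.]
rim [ 575. -119.  115.]
rim [606.  31. 115.]
rim [524. -30. 115.]
rimside [663. -11. 115.]
rimside [517. -28. 115.]
rimside [ 611. -110.  115.]
cov bar1 [ 637. -280.  100.]
cov bar2 [ 589. -346.    7.]
covbar [ 570. -297.   62.]
covbar [ 669. -324.   62.]
tray bot [544. 104.  -0.]
tray bot [547. 336.   0.]
tray side bot open [543. 334.   0.]
tray side bot open [457. 327.   0.]
endtop side [543. 105.  70.]
endtop side [454. 103.  70.]
tops scene [455.  99.  70.]
tops scene [459. 329.  70.]
tops scene [549. 332.  70.]
ball [474. 177.  20.]
ball [477. 244.  20.]
ball [479. 275.  20.]
ball [518. 174.  20.]
ball [519. 208.  20.]
ball [520. 242.  20.]
ball [520. 275.  20.]
ballside [518. 173.  20.]
ballside [480. 174.  20.]
ballside [520. 208.  20.]
ballside [520. 241.  20.]
ballside [481. 239.  20.]
ballside [519. 275.  20.]
ballside [481. 273.  20.]
```

Seven balls are present. The scoops in the scene view are pink at (137,172), yellow at (105,210) and bare aluminium on the black mat at (190,195). The aluminium one, with its red handle at (212,172), is the one meant, and crop c1 confirms it. The tray's ramp end faces the mill at (283,215), and the cover is at (183,245).

```bash
python3 -m jog '[[[-33.9,3,-30.4],-1.48],[[-33.9,3,-30.4],-1.48],[[-33.9,3,-30.4],-1.48],[[-33.9,3,-30.4],-1.48],[[-33.9,3,-30.4],-1.48],[[-33.9,3,-30.4],-1.48],[[-33.9,3,-30.4],-1.48],[[-33.9,3,-30.4],-1.48],[[-33.9,3,-30.4],-1.48],[[-33.9,3,-30.4],-1.48],[[-33.9,3,-30.4],-1.48],[[-33.9,3,-30.4],-1.48],[[-33.9,3,-30.4],-1.48],[[-33.9,3,-30.4],-1.48],[[-33.9,3,-30.4],-1.48]]' 8
python3 - <<'E'
from h import *
s=snap('wrist','w1.png');p,R,st=tool();print(p,R.round(3).tolist(),st['t'])
print(proj(s,[[.425,-.257,.092],[.409,-.177,.092],[.434,-.293,.004],[.407,-.213,.067]]).round())
import pickle;pickle.dump(s,open('w1.pkl','wb'))
E
```

```text
t: 1.4
tcp_pos: [0.4133, -0.2178, 0.2013]
tool_rot: [0.543, -0.453, 0.453, -0.543]
force: [0.1, 0.8, 0.8]
finger_gap: 0.937
[ 0.41309462 -0.21809672  0.20136968] [[0.179, 0.0, 0.984], [-0.984, -0.0, 0.179], [0.0, -1.0, 0.0]] 1.45
[[261. 242.]
 [260. 144.]
 [262. 240.]
 [250. 181.]]
```

View pics/w1.png

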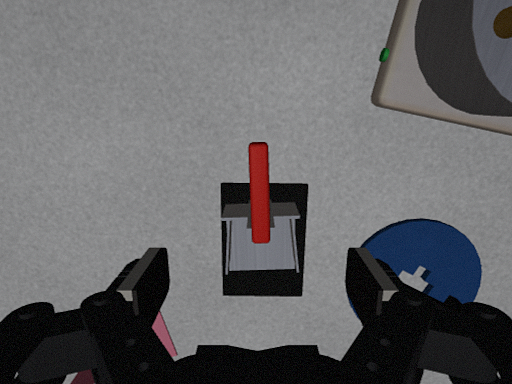

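The wrist view shows the red bar from (258,144) to (261,242), within 2 px of the prediction. I descend and grip.

```bash
python3 -m jog '[[[0,3,0],0],[[0,7,0],0],[[0,11,0],0],[[0,13,0],0],[[0,13.4,0],0],[[0,13.4,0],0]]' 6
python3 -m jog '[[[0,0,0],0],[[0,0,0],0],[[0,0,0],0],[[0,0,0],0],[[0,0,0],0],[[0,0,0],0],[[0,0,0],0],[[0,0,0],0]]' 0 100
python3 -m jog '[[[0,-1,0],0],[[0,-3,0],0],[[0,-6,0],0],[[0,-9,0],0],[[0,-12,0],0],[[0,-14,0],0],[[0,-14.5,0],0],[[0,-14.5,0],0]]'
python3 - <<'E'
from h import *
a=snap('scene');b=snap('side','si2.png')
p,R,st=tool();print(p,R.round(3).tolist(),st['t'],st['force'],st['finger_gap'])
def crop(s,X,h):
    u,v=proj(s,X)[0].astype(int);u=max(u,h);v=max(v,h); return cv2.resize(s['frame'][v-h:v+h,u-h:u+h,::-1],(400,400),interpolation=cv2.INTER_CUBIC)
d=p+[0.01,-.07,0]
cv2.imwrite('pics/g2.png',np.hstack([crop(a,d,60),crop(b,d,45)]))
E
```

```text
t: 1.95
tcp_pos: [0.4124, -0.2176, 0.0661]
tool_rot: [-0.543, 0.454, -0.452, 0.543]
force: [-0.4, -0.0, 0.4]
finger_gap: 0.701
t: 2.62
tcp_pos: [0.4141, -0.2173, 0.0686]
tool_rot: [0.544, -0.451, 0.453, -0.544]
force: [-0.2, 1.6, 6.3]
finger_gap: 0.164
t: 3.28
tcp_pos: [0.4141, -0.2173, 0.2138]
tool_rot: [0.544, -0.45, 0.453, -0.544]
force: [-0.4, 0.0, -1.3]
finger_gap: 0.162
[ 0.41268535 -0.21625961  0.21147025] [[0.183, -0.001, 0.983], [-0.983, 0.001, 0.183], [-0.001, -1.0, -0.001]] 3.3833 [ 0.10237809  0.33701305 -1.71574961] 0.15904030276913603
```

View pics/g2.png

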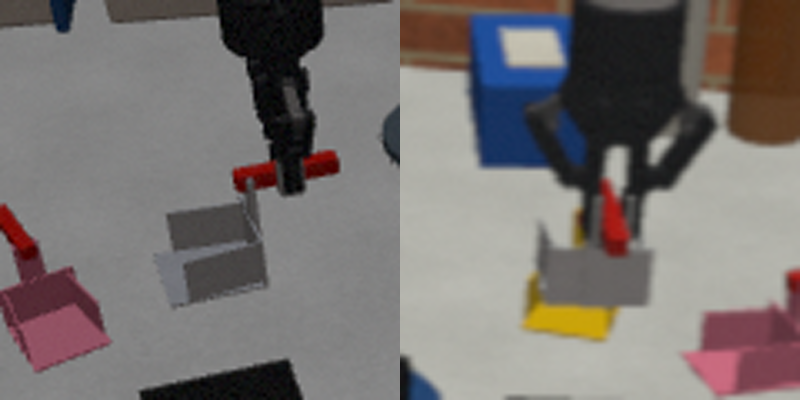

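```bash
python3 -m jog '[[[-2,0,1],0],[[-6,0,2],0],[[-10,0,3.5],0],[[-14,0,5],0.05],[[-18,0,6],0.1],[[-22,0,7.5],0.15],[[-26,0,9],0.2],[[-30,0,10],0.2],[[-34,0,11.5],0.2],[[-38,0,13],0.2],[[-42,0,14.2],0.2],[[-46,0,15.6],0.2],[[-50,0,17],0.2],[[-54,0,18.3],0.2],[[-57,0,19.4],0.2],[[-59,0,20],0.2],[[-60,0,20.4],0.2],[[-60.4,0,20.5],0.2],[[-60.4,0,20.5],0.2],[[-60.4,0,20.5],0.2]]'
python3 - <<'E'
from h import *
a=snap('scene','sc3.png');b=snap('side','si3.png');w=snap('wrist','w3.png')
p,R,st=tool();print(p,R.round(3).tolist(),st['t'],st['q'][5])
c=cv2.resize(a['frame'][115:235,290:440,::-1],(400,320),interpolation=cv2.INTER_CUBIC)
d=cv2.resize(b['frame'][200:384,140:320,::-1],(400,409),interpolation=cv2.INTER_CUBIC)
e=np.zeros((600,800,3),np.uint8);e[:320,:400]=c;e[:409,400:]=d;e[300:,:400]=cv2.resize(w['frame'][:,:,::-1],(400,300))
cv2.imwrite('pics/m3.png',e)
E
```

```text
t: 5.05
tcp_pos: [0.5038, 0.4126, 0.2111]
tool_rot: [-0.497, 0.504, -0.504, 0.495]
force: [-0.0, -0.7, -0.9]
finger_gap: 0.164
[0.50454057 0.41265779 0.21229366] [[-0.018, -0.001, 1.0], [-1.0, -0.001, -0.018], [0.001, -1.0, -0.001]] 5.2 0.5326077046361287
```

View pics/m3.png

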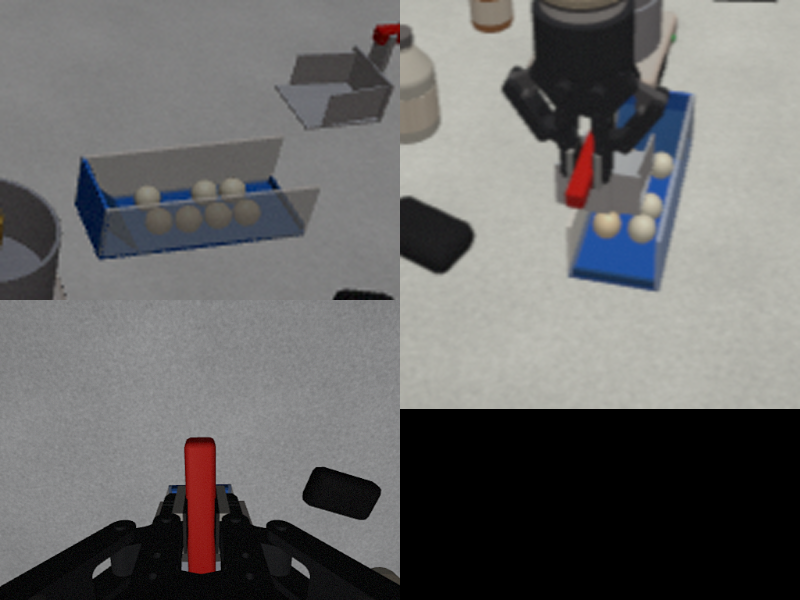

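```bash
cat >> h.py <<'E'
def scoop_pts(p,R,tilt=0,dx=0,dz=0):
    # pts in scoop frame rel. pan (lip L/R, back bottom near/far, bar back/front top), tilt>0 lip up; grip = tcp-R y*.019 offset
    x=R[:,0]; z=R[:,2]; up=np.array([0,0,1.])
    P=np.array([[40,-38,0],[40,38,0],[-40,-31,0],[-40,31,0],[-115,0,88],[-30,0,88],[-40,-31,45],[-40,31,45]])/1000-[-.07,0,.08]
    c,s=np.cos(tilt),np.sin(tilt)
    X=P[:,0]*c-P[:,2]*s; Z=P[:,0]*s+P[:,2]*c
    g=p+np.array([0,0,.0175])
    return g+np.outer(X+dx,x)+np.outer(-P[:,1],z)+np.outer(Z+dz,up)
E
python3 - <<'E'
from h import *
a=snap('scene');p,R,st=tool()
for t in(-.05,0,.05):
    print(t,((proj(a,scoop_pts(p,R,t))-[290,115])*2.667).round(0).tolist())
for px in((276,87),(307,129)): print(onz(a,(290+px[0]/2.667-.3,115+px[1]/2.667-.3),.149))
E
```

```text
-0.05 [[310.0, 130.0], [279.0, 87.0], [383.0, 116.0], [354.0, 82.0], [464.0, 16.0], [381.0, 27.0], [395.0, 79.0], [365.0, 46.0]]
0 [[308.0, 126.0], [277.0, 83.0], [380.0, 115.0], [351.0, 81.0], [463.0, 18.0], [382.0, 25.0], [394.0, 78.0], [364.0, 45.0]]
0.05 [[306.0, 122.0], [275.0, 79.0], [376.0, 114.0], [348.0, 80.0], [463.0, 20.0], [383.0, 23.0], [392.0, 77.0], [363.0, 44.0]]
[0.46778422 0.30062916 0.149     ]
[0.54270578 0.29979567 0.149     ]
```

```bash
python3 -m jog '[[[-0.1,2,-0.1],0],[[-0.3,5,-0.25],0],[[-0.3,8,-0.25],0],[[-0.3,10.5,-0.25],0],[[-0.3,12,-0.25],0],[[-0.3,12.6,-0.25],0],[[-0.3,12.9,-0.25],0],[[-0.3,12.9,-0.25],0]]'
python3 - <<'E'
from h import *
a=snap('scene');b=snap('side')
p,R,st=tool();print(p,st['force'])
c=cv2.resize(a['frame'][150:215,310:440,::-1],(800,400),interpolation=cv2.INTER_CUBIC)
cv2.imwrite('pics/m4.png',c)
print(((proj(a,scoop_pts(p,R,0,0,-.003))-[310,150])*[800/130,400/65]).round(0).tolist())
E
```

```text
t: 5.92
tcp_pos: [0.5025, 0.4171, 0.0836]
tool_rot: [0.496, -0.504, 0.504, -0.496]
force: [0.1, 0.8, -0.9]
finger_gap: 0.163
[0.50307681 0.41774158 0.08480014] [ 0.10517758 -1.14696788 -0.32459828]
[[524.0, 293.0], [461.0, 193.0], [677.0, 267.0], [620.0, 186.0], [852.0, 68.0], [680.0, 84.0], [705.0, 196.0], [644.0, 115.0]]
```

View pics/m4.png

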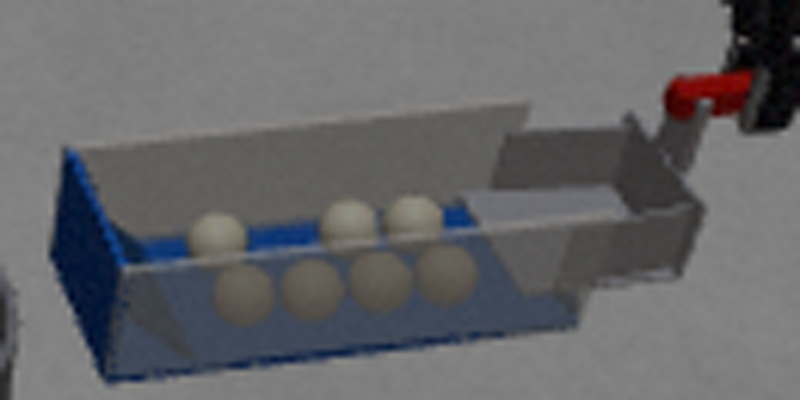

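The scoop lip runs from (461,193) to (525,293) in the crop and is centred in the tray behind the seven balls, matching the model. I push forward over the sill and then lower to the floor.

```bash
python3 -m jog '[[[0.2,0.3,0],0],[[0.6,0.35,0],0],[[1.1,0.35,0],0],[[1.6,0.35,0],0],[[2.1,0.35,0],0],[[2.6,0.35,0],0],[[3.1,0.35,0],0],[[3.6,0.35,0],0],[[4.1,0.35,0],0],[[4.6,0.35,0],0],[[5.1,0.35,0],0],[[5.5,0.35,0],0],[[5.9,0.35,0],0],[[5.9,0.35,0],0],[[5.9,0.35,0],0]]'
python3 -m jog '[[[0.1,0.4,0],0],[[0.2,0.8,0],0],[[0.2,1,0],0],[[0.2,1.1,0],0],[[0.2,1.1,0],0]]'
python3 - <<'E'
from h import *
a=snap('scene');b=snap('side')
p,R,st=tool();print(p,st['force'],st['t'])
c=cv2.resize(a['frame'][150:215,310:440,::-1],(640,320),interpolation=cv2.INTER_CUBIC)
d=cv2.resize(b['frame'][230:330,200:290,::-1],(252,280),interpolation=cv2.INTER_CUBIC)
cv2.imwrite('pics/m5.png',c)
print(((proj(a,scoop_pts(p,R,0,0,-.003))-[310,150])*[640/130,320/65]).round(0).tolist())
E
```

```text
t: 7.27
tcp_pos: [0.501, 0.358, 0.0798]
tool_rot: [0.496, -0.504, 0.504, -0.496]
force: [-0.0, 0.0, -1.4]
finger_gap: 0.167
t: 7.68
tcp_pos: [0.501, 0.3566, 0.0697]
tool_rot: [0.496, -0.504, 0.504, -0.496]
force: [0.1, 0.1, 5.5]
finger_gap: 0.163
[0.50101768 0.3566084  0.06968499] [-1.25895069 -0.89434674  5.75394197] 7.7833
[[315.0, 262.0], [270.0, 180.0], [438.0, 241.0], [396.0, 175.0], [574.0, 83.0], [436.0, 96.0], [457.0, 185.0], [413.0, 120.0]]
```

View pics/m5.png

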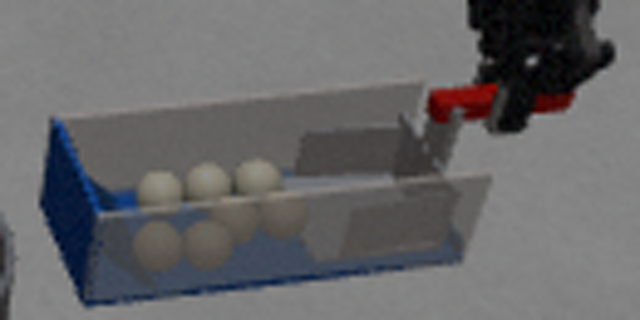

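```bash
python3 -m jog '[[[0.3,-0.05,0],0],[[0.8,-0.05,0],0],[[1.3,-0.05,0],0],[[1.8,-0.05,0],0],[[2.3,-0.05,0],0],[[2.8,-0.05,0],0],[[3.3,-0.05,0],0],[[3.8,-0.05,0],0],[[4.3,-0.05,0],0],[[4.8,-0.05,0],0]]'
python3 -m jog '[[[0.4,0,0],0],[[0.8,0,0],0],[[1.2,0,0],0],[[1.6,0,0],0],[[2.0,0,0],0],[[2.4,0,0],0],[[2.8,0,0],0],[[3.2,0,0],0],[[3.6,0,0],0],[[4.0,0,0],0],[[4.0,0,0],0]]'
python3 - <<'E'
from h import *
a=snap('scene');b=snap('side')
p,R,st=tool();print(p,st['force'],st['t'])
c=cv2.resize(a['frame'][150:215,310:440,::-1],(640,320),interpolation=cv2.INTER_CUBIC)
cv2.imwrite('pics/m6.png',c)
print(((proj(a,scoop_pts(p,R,0,0,-.003))-[310,150])*[640/130,320/65]).round(0).tolist())
E
```

```text
t: 8.62
tcp_pos: [0.5012, 0.3089, 0.07]
tool_rot: [-0.495, 0.504, -0.504, 0.497]
force: [-0.1, 6.4, 5.2]
finger_gap: 0.162
t: 9.53
tcp_pos: [0.5004, 0.2683, 0.0699]
tool_rot: [0.495, -0.504, 0.504, -0.496]
force: [0.7, 4.5, 5.4]
finger_gap: 0.164
[0.50043533 0.26829547 0.06989918] [0.313397   2.13026044 6.70965673] 9.6333
[[172.0, 278.0], [133.0, 194.0], [298.0, 256.0], [261.0, 189.0], [432.0, 97.0], [291.0, 111.0], [313.0, 200.0], [275.0, 133.0]]
```

View pics/m6.png

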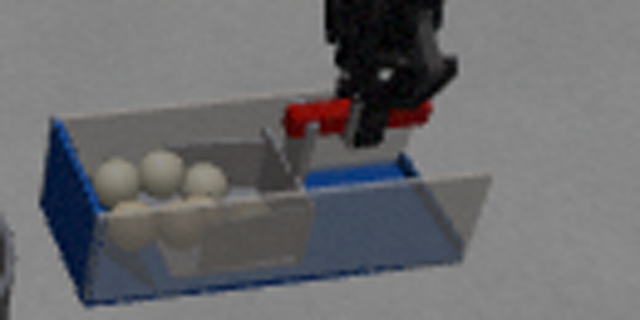

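About five balls are in the pan and two sit ahead at the ramp foot, around crop (116,182) and (132,225). I lift straight up. Then I press the lip on the end wall to tip the pan back in the grip, so the balls stay in.

```bash
python3 -m jog '[[[0,-0.2,0],0],[[0,-0.6,0],0],[[0,-1,0],0],[[0,-1.5,0],0],[[0,-2,0],0],[[0,-2.5,0],0],[[0,-3,0],0],[[0,-3.5,0],0],[[0,-4,0],0],[[0,-4.5,0],0],[[0,-5,0],0],[[0,-5.5,0],0],[[0,-6,0],0],[[0,-6.5,0],0],[[0,-7,0],0],[[0,-7.3,0],0],[[0,-7.5,0],0]]' - 110
python3 - <<'E'
from h import *
a=snap('scene');b=snap('side')
p,R,st=tool();print(p,st['force'],st['t'])
c=cv2.resize(a['frame'][130:215,300:430,::-1],(520,340),interpolation=cv2.INTER_CUBIC)
d=cv2.resize(b['frame'][210:320,190:290,::-1],(280,340),interpolation=cv2.INTER_CUBIC)
cv2.imwrite('pics/m7.png',np.hstack([c,d]))
print(((proj(a,scoop_pts(p,R,0,0,-.003))-[300,130])*4).round(0).tolist())
E
```

```text
t: 11.05
tcp_pos: [0.4998, 0.2685, 0.1449]
tool_rot: [0.496, -0.504, 0.504, -0.496]
force: [0.6, 0.2, -3.2]
finger_gap: 0.163
[0.49983167 0.26850373 0.14471559] [-0.01759906 -0.3334012  -3.08244949] 11.15
[[196.0, 227.0], [163.0, 160.0], [303.0, 210.0], [271.0, 156.0], [417.0, 72.0], [298.0, 83.0], [316.0, 159.0], [283.0, 107.0]]
```

View pics/m7.png

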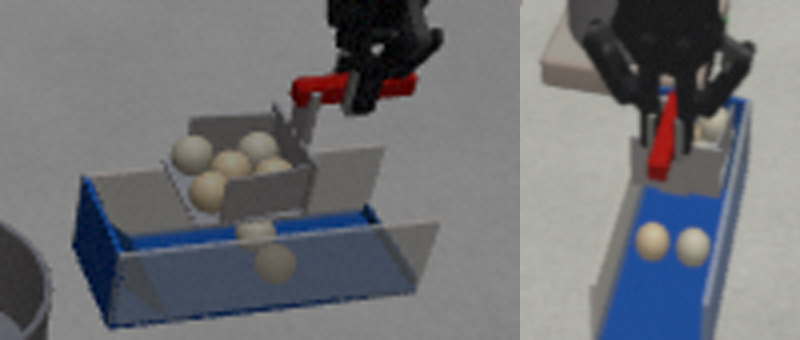

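Five balls are in the pan, one of them close to the lip at crop (190,155), and two are left in the tray at (255,235) and (275,262). I ease the lip over the end wall.

```bash
python3 -m jog '[[[0.05,0,0],0],[[0.2,0,0],0],[[0.5,0,0],0],[[0.85,0,0],0],[[1.2,0,0],0],[[1.55,0,0],0],[[1.9,0,0],0],[[2.25,0,0],0],[[2.6,0,0],0],[[2.95,0,0],0],[[3.3,0,0],0],[[3.65,0,0],0],[[4,0,0],0],[[4.35,0,0],0],[[4.7,0.1,0],0],[[5.05,0.4,0],0],[[5.3,0.7,0],0],[[5.5,1.0,0],0],[[5.6,1.3,0],0],[[5.7,1.4,0],0]]'
python3 -m jog '[[[0,0.4,0],0],[[0,0.8,0],0],[[0,1.2,0],0],[[0,1.6,0],0],[[0,1.8,0],0]]' - 25
python3 -m jog '[[[0,0,0],0],[[0,0,0],0],[[0,0,0],0]]' - 110
python3 - <<'E'
from h import *
a=snap('scene');b=snap('side')
p,R,st=tool();print(p,st['force'],st['t'])
c=cv2.resize(a['frame'][130:215,300:430,::-1],(520,340),interpolation=cv2.INTER_CUBIC)
d=cv2.resize(b['frame'][210:320,190:290,::-1],(280,340),interpolation=cv2.INTER_CUBIC)
cv2.imwrite('pics/m8.png',np.hstack([c,d]))
for t in (0,.15,.3): print(((proj(a,scoop_pts(p,R,t,0,-.003))-[300,130])*4).round(0).tolist())
E
```

```text
t: 12.82
tcp_pos: [0.4998, 0.2135, 0.1319]
tool_rot: [-0.494, 0.505, -0.504, 0.497]
force: [-2.2, 10.0, 14.8]
finger_gap: 0.163
t: 13.23
tcp_pos: [0.5029, 0.2174, 0.1162]
tool_rot: [0.49, -0.504, 0.505, -0.501]
force: [-2.5, 20.2, 17.7]
finger_gap: 0.162
t: 13.48
tcp_pos: [0.5027, 0.2171, 0.1162]
tool_rot: [0.49, -0.504, 0.505, -0.5]
force: [-1.6, 17.8, 16.7]
finger_gap: 0.163
[0.50267996 0.21704475 0.11620735] [-1.76518022 17.23045324 16.52777012] 13.5833
[[120.0, 268.0], [91.0, 201.0], [227.0, 250.0], [199.0, 196.0], [339.0, 115.0], [220.0, 127.0], [238.0, 202.0], [209.0, 148.0]]
[[108.0, 252.0], [80.0, 184.0], [212.0, 246.0], [185.0, 192.0], [337.0, 123.0], [223.0, 120.0], [233.0, 197.0], [203.0, 144.0]]
[[100.0, 232.0], [72.0, 165.0], [199.0, 240.0], [172.0, 186.0], [335.0, 131.0], [228.0, 113.0], [228.0, 191.0], [199.0, 138.0]]
```

View pics/m8.png

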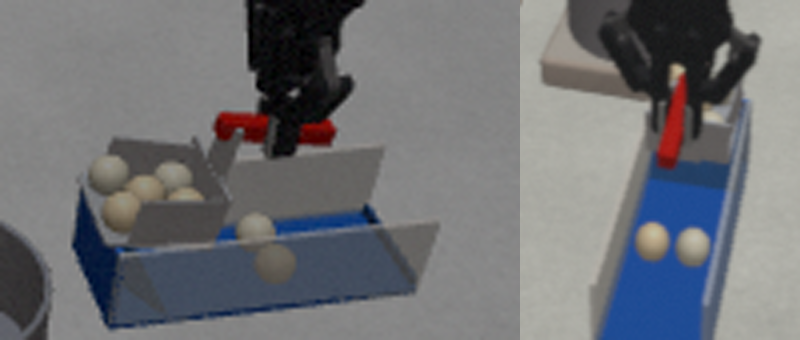

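The pan is tipped up about 0.2 rad and still holds all five balls, with two left in the tray. I lift and carry it to the bowl.

```bash
python3 -m jog '[[[-0.2,-0.3,0],0],[[-0.3,-0.9,0],0],[[-0.3,-1.6,0],0],[[-0.3,-2.3,0],0],[[-0.3,-3,0],0],[[-0.3,-3.8,0],0],[[-0.3,-4.6,0],0],[[-0.3,-5.4,0],0],[[-0.3,-6.1,0],0],[[-0.3,-6.7,0],0],[[-0.3,-7,0],0],[[-0.3,-7,0],0]]'
python3 -m jog '[[[0.1,0,0.1],0],[[0.4,0,0.4],0],[[0.9,0,0.9],0],[[1.5,0,1.5],0],[[2.2,0,2.2],0],[[2.9,0,2.9],0],[[3.6,0,3.6],0],[[4.3,0,4.3],0],[[5,0,5],0],[[5.7,0,5.7],0],[[6.4,0,6.4],0],[[7.1,0,7.1],0],[[7.8,0,7.8],0],[[8.4,0,8.4],0],[[9,0,8.9],0],[[9.5,0,9.2],0],[[9.8,0,9.5],0],[[10,0,9.6],0],[[10,0,9.6],0]]'
python3 - <<'E'
from h import *
a=snap('scene');b=snap('side')
p,R,st=tool();print(p,R.round(3).tolist(),st['force'],st['t'])
c=cv2.resize(a['frame'][130:245,245:395,::-1],(520,399),interpolation=cv2.INTER_CUBIC)
d=cv2.resize(b['frame'][150:264,180:260,::-1],(280,399),interpolation=cv2.INTER_CUBIC)
cv2.imwrite('pics/m9.png',np.hstack([c,d]))
for t in (.15,.25): print(((proj(a,scoop_pts(p,R,t,0,-.003))-[245,130])*3.467).round(0).tolist())
E
```

```text
t: 14.58
tcp_pos: [0.4992, 0.2145, 0.1832]
tool_rot: [0.495, -0.504, 0.504, -0.496]
force: [-0.2, 0.0, -2.7]
finger_gap: 0.16
t: 16.17
tcp_pos: [0.5932, 0.1126, 0.1823]
tool_rot: [-0.496, 0.504, -0.504, 0.496]
force: [-0.4, 0.7, -2.5]
finger_gap: 0.165
[0.59274737 0.1131199  0.18224985] [[-0.016, -0.001, 1.0], [-1.0, 0.0, -0.016], [-0.0, -1.0, -0.001]] [-0.13111441  0.10296675 -3.06059506] 16.2667
[[192.0, 247.0], [169.0, 179.0], [295.0, 242.0], [272.0, 187.0], [416.0, 121.0], [303.0, 118.0], [313.0, 194.0], [288.0, 140.0]]
[[185.0, 235.0], [162.0, 167.0], [286.0, 238.0], [263.0, 183.0], [415.0, 127.0], [306.0, 113.0], [309.0, 190.0], [285.0, 136.0]]
```

View pics/m9.png

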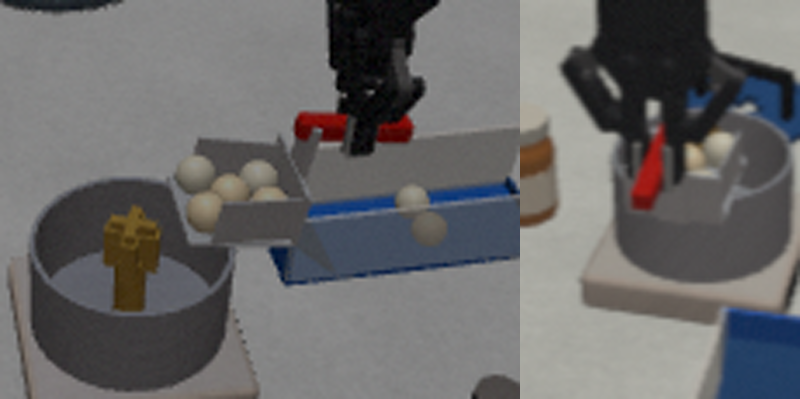

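```bash
python3 -m jog '[[[0.3,0.2,0],0],[[0.7,0.5,0],0],[[1.1,0.6,0],0],[[1.5,0.6,0],0],[[1.8,0.6,0],0],[[2,0.6,0],0]]'
python3 -m jog '[[[0.3,-0.5,0],0],[[0.6,-0.9,0],0],[[0.9,-1.4,0],0],[[1.2,-1.8,0],0],[[1.5,-2.2,0],0],[[1.8,-2.5,0],0],[[2.1,-2.9,0],0],[[2.4,-3.3,0],0],[[2.7,-3.6,0],0],[[3,-3.9,0],0],[[3.4,-4.2,0],0],[[3.8,-4.6,0],0],[[4.2,-4.9,0],0],[[4.6,-5.1,0],0],[[4.6,-5.1,0],0],[[4.6,-5.1,0],0],[[4.6,-5.1,0],0],[[4.6,-5.1,0],0]]' - 25
python3 - <<'E'
from h import *
a=snap('scene');b=snap('side')
p,R,st=tool();print(p,R.round(3).tolist(),st['force'],st['t'])
c=cv2.resize(a['frame'][130:245,245:395,::-1],(520,399),interpolation=cv2.INTER_CUBIC)
d=cv2.resize(b['frame'][150:264,180:260,::-1],(280,399),interpolation=cv2.INTER_CUBIC)
cv2.imwrite('pics/m10.png',np.hstack([c,d]))
E
```

```text
t: 16.77
tcp_pos: [0.5928, 0.0942, 0.1766]
tool_rot: [-0.495, 0.505, -0.503, 0.497]
force: [-0.3, 8.7, 1.5]
finger_gap: 0.16
t: 18.27
tcp_pos: [0.592, 0.0471, 0.2272]
tool_rot: [-0.496, 0.504, -0.504, 0.496]
force: [0.1, -0.7, -0.8]
finger_gap: 0.163
[0.59200188 0.04710577 0.22718526] [[-0.016, -0.0, 1.0], [-1.0, -0.0, -0.016], [0.0, -1.0, -0.0]] [-0.25137537 -0.85800955 -0.38219461] 18.3667
```

View pics/m10.png

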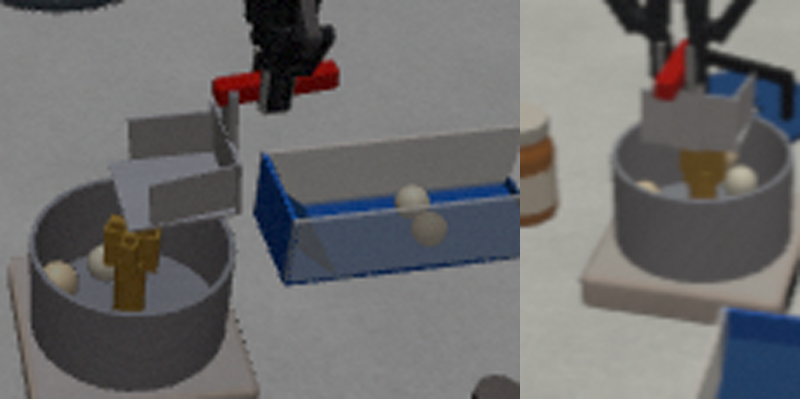

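The pan is empty and the five balls fell into the bowl, two of them visible at crop (60,280) and (103,260). Two are left in the tray at (412,198) and (430,230). I go back for them and measure numerically.

```bash
cat >> h.py <<'E'
def bar_tilt(s):
    p,R,st=tool()
    fr=s['frame'].astype(int); m=((fr[:,:,0]>110)&(fr[:,:,1]<60)&(fr[:,:,2]<60)).astype(np.uint8)
    n,l,stt,c=cv2.connectedComponentsWithStats(m)
    g=proj(s,p+[0,0,.02])[0]; 
    keep=np.isin(l,[i for i in range(1,n) if np.hypot(*(c[i]-g))<40 and stt[i,4]>8])
    ys,xs=np.nonzero(keep); v=cv2.fitLine(np.stack([xs,ys],1).astype(np.float32),cv2.DIST_L2,0,.01,.01).ravel()
    best=None
    for t in np.arange(-.6,.6,.01):
        q=proj(s,scoop_pts(p,R,t,0,-.006))[4:6]; d=q[1]-q[0]; e=abs(d[0]*v[1]-d[1]*v[0])/np.hypot(*d)
        if best is None or e<best[0]: best=(e,t)
    return round(best[1],2),len(xs)
E
python3 -m jog '[[[-0.5,-0.5,0],0],[[-2,-1,0],0],[[-4,-1.5,-1],0],[[-7,-1.5,-2],0],[[-10,-1.5,-3],0],[[-13,-1.5,-4],0],[[-16,-1.5,-5],0],[[-19,-1.5,-6],0],[[-22,-1.5,-7],0],[[-25,-1.5,-8],0],[[-28,-1.5,-9],0],[[-31,-1.5,-9.2],0],[[-34,-1.5,-9.2],0],[[-36.5,-1.5,-9.2],0],[[-37,-1.5,-9.2],0],[[-37,-1.5,-9.2],0],[[-37,-1.5,-9.2],0]]' - 110
python3 - <<'E'
from h import *
a=snap('scene','sc11.png');b=snap('side','si11.png')
p,R,st=tool();print(p,R.round(3).tolist(),st['force'],st['t'],bar_tilt(a))
for px in((412,198),(430,230)): print(onz(a,(245+px[0]/3.467-.3,130+px[1]/3.467-.3),.02).round(3))
def balls(s,z,reg):
    hsv=cv2.cvtColor(s['frame'],cv2.COLOR_RGB2HSV); fr=s['frame'].astype(int)
    m=((fr[:,:,0]>fr[:,:,2]+12)&(fr[:,:,0]>115)).astype(np.uint8)
    n,l,stt,c=cv2.connectedComponentsWithStats(m)
    for i in range(1,n):
        if stt[i,4]>15:
            q=onz(s,c[i],z)
            if reg[0]<q[0]<reg[1] and reg[2]<q[1]<reg[3]: print(c[i].round(1),stt[i,4],q.round(3))
balls(a,.02,(.44,.57,.08,.35));print('side');balls(b,.02,(.44,.57,.08,.35))
print('bowl');balls(a,.056,(.5,.69,-.14,.05));print('side');balls(b,.056,(.5,.69,-.14,.05))
E
```

```text
t: 19.78
tcp_pos: [0.5055, 0.4181, 0.2421]
tool_rot: [0.497, -0.504, 0.504, -0.496]
force: [-0.6, -0.3, -1.7]
finger_gap: 0.163
[0.50587946 0.41713437 0.2422387 ] [[-0.017, -0.001, 1.0], [-1.0, -0.001, -0.017], [0.001, -1.0, -0.001]] [-1.02610193  0.07289442  0.18802856] 19.8833 (np.float64(-0.09), 36)
[0.479 0.234 0.02 ]
[0.521 0.233 0.02 ]
[363.7 186.1] 35 [0.475 0.235 0.02 ]
side
[251.3 289.2] 89 [0.484 0.23  0.02 ]
[236.7 291.2] 26 [0.517 0.244 0.02 ]
bowl
[296.  204.6] 39 [0.559 0.003 0.056]
[261.8 208.3] 40 [ 0.559 -0.092  0.056]
[250.2 218.2] 19 [ 0.591 -0.128  0.056]
side
[245.2 200.6] 18 [ 0.567 -0.103  0.056]
[259.6 214.5] 110 [ 0.511 -0.037  0.056]
```

```bash
python3 -m jog '[[[1,2,-0.1],0],[[3,5,-0.3],0],[[5,8,-0.35],0],[[5.3,11,-0.35],0],[[5.3,13.5,-0.35],0],[[5.3,15,-0.35],0],[[5.3,15.7,-0.35],0],[[5.3,15.9,-0.35],0],[[5.3,15.9,-0.35],0]]'
python3 -m jog '[[[0.3,0,0],0],[[0.7,0,0],0],[[1.2,0,0],0],[[1.7,0,0],0],[[2.2,0,0],0],[[2.2,0,0],0]]'
python3 -m jog '[[[0,0.4,0],0],[[0,0.8,0],0],[[0,1.1,0],0],[[0,1.3,0],0],[[0,1.45,0],0],[[0,1.5,0],0]]' - 22
python3 -m jog '[[[0,0,0],0],[[0,-0.05,0],0],[[0,-0.05,0],0]]' - 110
python3 - <<'E'
from h import *
a=snap('scene');p,R,st=tool();print(p,st['force'],bar_tilt(a))
E
```

```text
t: 20.63
tcp_pos: [0.5022, 0.3649, 0.0836]
tool_rot: [0.496, -0.504, 0.504, -0.496]
force: [0.0, -0.0, -0.8]
finger_gap: 0.162
t: 21.13
tcp_pos: [0.5012, 0.3422, 0.0836]
tool_rot: [0.496, -0.504, 0.504, -0.496]
force: [0.2, 1.0, -1.1]
finger_gap: 0.158
t: 21.63
tcp_pos: [0.5033, 0.3475, 0.0715]
tool_rot: [-0.493, 0.504, -0.504, 0.499]
force: [-3.2, 10.4, 17.4]
finger_gap: 0.161
t: 21.88
tcp_pos: [0.5032, 0.3471, 0.0721]
tool_rot: [0.493, -0.504, 0.504, -0.499]
force: [-1.7, 8.2, 14.3]
finger_gap: 0.159
[0.50318464 0.34714792 0.07205921] [-2.83689801  8.13185993 15.8067169 ] (np.float64(0.04), 32)
```

```bash
python3 -m jog '[[[0,0,0],0],[[0,0.2,0],0],[[0,0.3,0],0],[[0,0.3,0],0],[[0,0.3,0],0]]' - 20
python3 -m jog '[[[0,0,0],0],[[0,-0.2,0],0],[[0,-0.4,0],0],[[0,-0.4,0],0]]' - 110
python3 - <<'E'
from h import *
a=snap('scene');p,R,st=tool();print(p,st['force'],bar_tilt(a))
a=snap('scene','sc12.png');print(bar_tilt(a))
E
```

```text
t: 22.35
tcp_pos: [0.5038, 0.3481, 0.0694]
tool_rot: [-0.492, 0.504, -0.504, 0.5]
force: [-2.9, 10.2, 16.5]
finger_gap: 0.16
t: 22.68
tcp_pos: [0.5025, 0.3448, 0.0709]
tool_rot: [0.495, -0.503, 0.504, -0.498]
force: [0.5, 2.2, 3.8]
finger_gap: 0.162
[0.50239279 0.34461144 0.07061135] [0.19385698 3.71694101 5.44354076] (np.float64(0.04), 32)
(np.float64(0.02), 33)
```

```bash
python3 -m jog '[[[0.3,-0.05,0],0],[[0.8,-0.05,0],0],[[1.3,-0.05,0],0],[[1.8,-0.05,0],0],[[2.3,-0.05,0],0],[[2.8,-0.05,0],0],[[3.3,-0.05,0],0],[[3.8,-0.05,0],0],[[4.3,-0.05,0],0],[[4.8,-0.05,0],0],[[5.3,-0.05,0],0],[[5.8,-0.05,0],0],[[6.3,-0.05,0],0],[[6.8,-0.05,0],0],[[7.2,-0.05,0],0],[[7.6,-0.05,0],0],[[7.9,-0.05,0],0],[[8.2,-0.05,0],0],[[8.2,-0.05,0],0]]'
python3 - <<'E'
from h import *
a=snap('scene','sc13.png');b=snap('side','si13.png');p,R,st=tool();print(p,st['force'],bar_tilt(a))
for s in(a,b):
    fr=s['frame'].astype(int); m=((fr[:,:,0]>fr[:,:,2]+12)&(fr[:,:,0]>115)).astype(np.uint8)
    n,l,stt,c=cv2.connectedComponentsWithStats(m)
    for i in range(1,n):
        q=onz(s,c[i],.023)
        if stt[i,4]>8 and .44<q[0]<.57 and .06<q[1]<.35: print(c[i].round(1),stt[i,4],q.round(3))
E
```

```text
t: 24.37
tcp_pos: [0.5003, 0.2618, 0.0706]
tool_rot: [-0.495, 0.504, -0.504, 0.496]
force: [0.3, 3.9, 5.9]
finger_gap: 0.163
[0.50029695 0.2618792  0.07050781] [-0.57317298  3.42099005  5.00438243] (np.float64(-0.04), 35)
[337.1 188.7] 41 [0.477 0.151 0.023]
[241.2 276.1] 166 [0.517 0.194 0.023]
```

```bash
python3 -m jog '[[[0.2,-0.1,0],0],[[0.4,-0.2,0],0],[[0.7,-0.5,0],0],[[1,-0.8,0],0],[[1.3,-1.1,0],0],[[1.6,-1.4,0],0],[[1.9,-1.7,0],0],[[2.2,-2,0],0],[[2.5,-2.3,0],0],[[2.8,-2.6,0],0],[[3.1,-2.9,0],0],[[3.4,-3.2,0],0],[[3.7,-3.5,0],0],[[4,-3.8,0],0],[[4.3,-4.2,0],0],[[4.3,-4.5,0],0],[[4.3,-5,0],0],[[4.3,-5.5,0],0],[[4.3,-6,0],0],[[4.3,-6.5,0],0]]'
python3 - <<'E'
from h import *
a=snap('scene','sc14.png');b=snap('side','si14.png');p,R,st=tool();print(p,st['force'],bar_tilt(a))
for s in(a,b):
    fr=s['frame'].astype(int); m=((fr[:,:,0]>fr[:,:,2]+12)&(fr[:,:,0]>115)).astype(np.uint8)
    n,l,stt,c=cv2.connectedComponentsWithStats(m)
    for i in range(1,n):
      for z in (.02,p[2]-.0655+.018):
        q=onz(s,c[i],z)
        if stt[i,4]>8 and .44<q[0]<.57 and .06<q[1]<.35: print(c[i].round(1),stt[i,4],q.round(3))
E
```

```text
t: 26.13
tcp_pos: [0.4992, 0.2185, 0.1359]
tool_rot: [0.496, -0.504, 0.504, -0.496]
force: [0.6, -0.4, -2.3]
finger_gap: 0.164
[0.49919827 0.21863995 0.13628083] [ 0.53770652  0.15788216 -0.32402821] (np.float64(-0.01), 34)
[330.4 172.1] 40 [0.476 0.122 0.089]
[334.3 180.1] 47 [0.512 0.122 0.089]
[245.7 241.8] 139 [0.517 0.139 0.089]
[261.1 239.7] 56 [0.48  0.122 0.089]
```

Both remaining balls are on the pan at y≈0.122, about 15 mm behind the lip. I hook the lip over the wall and tip it as before.

```bash
python3 -m jog '[[[0,-0.3,0],0],[[0,-0.8,0],0],[[0,-1,0],0],[[0.1,-1,0],0],[[0.3,-1,0],0],[[0.5,-0.8,0],0],[[0.6,-0.4,0],0],[[0.7,0,0],0],[[0.7,0.4,0],0]]'
python3 -m jog '[[[0,0.4,0],0],[[0,0.8,0],0],[[0,1.2,0],0],[[0,1.6,0],0],[[0,1.9,0],0],[[0,1.9,0],0]]' - 25
python3 -m jog '[[[0,0,0],0],[[0,0,0],0],[[-0.2,-0.3,0],0],[[-0.3,-0.9,0],0],[[-0.3,-1.6,0],0],[[-0.3,-2.3,0],0],[[-0.3,-3,0],0],[[-0.3,-3.8,0],0],[[-0.3,-4.6,0],0],[[-0.3,-5.4,0],0],[[-0.3,-6.1,0],0],[[-0.3,-6.7,0],0],[[-0.3,-7,0],0],[[-0.3,-7,0],0]]' - 110
python3 - <<'E'
from h import *
a=snap('scene','sc15.png');b=snap('side','si15.png');p,R,st=tool();print(p,st['force'],bar_tilt(a))
for s in(a,b):
    fr=s['frame'].astype(int); m=((fr[:,:,0]>fr[:,:,2]+12)&(fr[:,:,0]>115)).astype(np.uint8)
    n,l,stt,c=cv2.connectedComponentsWithStats(m)
    for i in range(1,n):
      for z in (.02,p[2]-.052+.018):
        q=onz(s,c[i],z)
        if stt[i,4]>8 and .44<q[0]<.57 and .06<q[1]<.35: print(c[i].round(1),stt[i,4],q.round(3))
E
```

```text
t: 26.98
tcp_pos: [0.4999, 0.2128, 0.1322]
tool_rot: [-0.494, 0.505, -0.504, 0.497]
force: [-3.2, 11.0, 16.2]
finger_gap: 0.162
t: 27.48
tcp_pos: [0.5023, 0.2168, 0.1156]
tool_rot: [-0.491, 0.505, -0.505, 0.5]
force: [-2.7, 18.1, 20.6]
finger_gap: 0.162
t: 28.65
tcp_pos: [0.4997, 0.2145, 0.1832]
tool_rot: [0.495, -0.504, 0.504, -0.497]
force: [0.4, 0.4, -1.6]
finger_gap: 0.157
[0.49907366 0.21442264 0.1822872 ] [ 0.17964878 -0.44494321 -1.42411987] (np.float64(0.17), 42)
[348.1 155.8] 53 [0.485 0.162 0.148]
[260.8 207.3] 15 [0.493 0.064 0.148]
[246.2 225.4] 150 [0.514 0.151 0.148]
[259.5 226.2] 11 [0.482 0.147 0.148]
```

```bash
python3 -m jog '[[[0.1,0,0.1],0],[[0.4,0,0.4],0],[[0.9,0,0.9],0],[[1.5,0,1.5],0],[[2.2,0,2.2],0],[[2.9,0,2.9],0],[[3.6,0,3.6],0],[[4.3,0,4.3],0],[[5,0,5],0],[[5.7,0,5.7],0],[[6.4,0,6.4],0],[[7.1,0,7.1],0],[[7.8,0,7.8],0],[[8.4,0,8.4],0],[[9,0,8.9],0],[[9.5,0,9.2],0],[[9.8,0,9.5],0],[[10,0,9.6],0],[[10,0,9.6],0]]'
python3 -m jog '[[[0.3,0.2,0],0],[[0.7,0.5,0],0],[[1.1,0.6,0],0],[[1.5,0.6,0],0],[[1.8,0.6,0],0],[[2,0.6,0],0]]'
python3 -m jog '[[[0.3,-0.5,0],0],[[0.6,-0.9,0],0],[[0.9,-1.4,0],0],[[1.2,-1.8,0],0],[[1.5,-2.2,0],0],[[1.8,-2.5,0],0],[[2.1,-2.9,0],0],[[2.4,-3.3,0],0],[[2.7,-3.6,0],0],[[3,-3.9,0],0],[[3.4,-4.2,0],0],[[3.8,-4.6,0],0],[[4.2,-4.9,0],0],[[4.6,-5.1,0],0],[[4.6,-5.1,0],0],[[4.6,-5.1,0],0],[[4.6,-5.1,0],0],[[4.6,-5.1,0],0]]' - 25
python3 - <<'E'
from h import *
a=snap('scene','sc16.png');b=snap('side','si16.png');p,R,st=tool();print(p,st['force'],bar_tilt(a))
for s in(a,b):
    print('-');fr=s['frame'].astype(int); m=((fr[:,:,0]>fr[:,:,2]+12)&(fr[:,:,0]>115)).astype(np.uint8)
    n,l,stt,c=cv2.connectedComponentsWithStats(m)
    for i in range(1,n):
        q=onz(s,c[i],.056)
        if stt[i,4]>8 and .44<q[0]<.69 and -.16<q[1]<.35: print(c[i].round(1),stt[i,4],q.round(3))
E
```

```text
t: 30.33
tcp_pos: [0.5938, 0.1126, 0.1823]
tool_rot: [-0.496, 0.504, -0.504, 0.496]
force: [-1.1, 1.0, -1.4]
finger_gap: 0.161
t: 30.83
tcp_pos: [0.5933, 0.0924, 0.1763]
tool_rot: [0.496, -0.504, 0.504, -0.496]
force: [-0.6, 0.4, -1.8]
finger_gap: 0.164
t: 32.33
tcp_pos: [0.5924, 0.0471, 0.2271]
tool_rot: [-0.496, 0.504, -0.504, 0.496]
force: [0.3, 0.2, -1.5]
finger_gap: 0.16
[0.59241721 0.04714144 0.22707776] [-0.16614413 -0.00504745 -1.50750193] (np.float64(0.16), 65)
-
[296.  204.9] 47 [0.561 0.003 0.056]
[249.7 216.2] 25 [ 0.583 -0.129  0.056]
[261.9 208.5] 43 [ 0.559 -0.092  0.056]
[252.6 233.4] 12 [ 0.645 -0.13   0.056]
-
[238.5 191.3] 27 [ 0.599 -0.152  0.056]
[242.6 200.5] 51 [ 0.575 -0.101  0.056]
[233.3 227.1] 486 [0.572 0.041 0.056]
```

The lip passed over the shaft this time: tilt is still 0.16 and both balls are aboard. I back off, go slightly lower, make contact first, and then tip.

```bash
python3 -m jog '[[[-0.3,0,0],0],[[-0.9,0,0],0],[[-1.6,0,0],0],[[-2.3,0.3,0],0],[[-3,0.8,0],0],[[-3.7,1.4,0],0],[[-4.4,2.1,0],0],[[-5,2.9,0],0],[[-5.2,3.7,0],0],[[-5.2,4.5,0],0],[[-5.2,5.1,0],0],[[-5.2,5.4,0],0],[[-5.2,5.5,0],0],[[-5.2,5.5,0],0]]' - 110
python3 -m jog '[[[0.3,0,0],0],[[0.6,0,0],0],[[0.9,0,0],0],[[1.2,0,0],0],[[1.4,0,0],0],[[1.4,0,0],0]]'
python3 - <<'E'
from h import *
a=snap('scene');p,R,st=tool();print(p,st['force'],bar_tilt(a))
E
```

```text
t: 33.6
tcp_pos: [0.5934, 0.0985, 0.172]
tool_rot: [-0.496, 0.504, -0.504, 0.496]
force: [-0.5, -0.3, -1.1]
finger_gap: 0.165
t: 34.1
tcp_pos: [0.594, 0.0914, 0.1748]
tool_rot: [-0.491, 0.507, -0.502, 0.499]
force: [-0.2, 18.8, 5.9]
finger_gap: 0.164
[0.59396531 0.09146911 0.17479441] [-0.2956275  19.2912171   6.66100659] (np.float64(0.15), 66)
```

```bash
python3 -m jog '[[[0,0,0],0],[[0.2,-0.2,0],0],[[0.4,-0.5,0],0],[[0.6,-0.9,0],0],[[0.9,-1.3,0],0],[[1.2,-1.7,0],0],[[1.5,-2.1,0],0],[[1.8,-2.4,0],0],[[2.1,-2.8,0],0],[[2.4,-3.2,0],0],[[2.7,-3.5,0],0],[[3,-3.8,0],0],[[3.4,-4.1,0],0],[[3.8,-4.5,0],0],[[4.2,-4.8,0],0],[[4.6,-5,0],0],[[4.6,-5,0],0],[[4.6,-5,0],0],[[4.6,-5,0],0]]' - 25
python3 - <<'E'
from h import *
a=snap('scene','sc17.png');b=snap('side','si17.png');p,R,st=tool();print(p,st['force'],bar_tilt(a))
for s in(a,b):
    print('-');fr=s['frame'].astype(int); m=((fr[:,:,0]>fr[:,:,2]+12)&(fr[:,:,0]>115)).astype(np.uint8)
    n,l,stt,c=cv2.connectedComponentsWithStats(m)
    for i in range(1,n):
        q=onz(s,c[i],.056)
        if stt[i,4]>8 and .44<q[0]<.69 and -.16<q[1]<.35: print(c[i].round(1),stt[i,4],q.round(3))
E
```

```text
t: 35.73
tcp_pos: [0.5922, 0.0416, 0.2231]
tool_rot: [-0.494, 0.506, -0.503, 0.497]
force: [-0.4, 7.2, 0.1]
finger_gap: 0.163
[0.59217785 0.04156097 0.22304542] [-0.43209236  6.37284882 -1.28465905] (np.float64(-0.31), 58)
-
[270.6 201.5] 39 [ 0.536 -0.064  0.056]
[296.1 205. ] 46 [0.561 0.003 0.056]
[261.9 208.4] 44 [ 0.559 -0.092  0.056]
[255.3 232.8] 71 [ 0.644 -0.123  0.056]
-
[242.7 200.7] 50 [ 0.575 -0.1    0.056]
[218.4 202.2] 40 [ 0.645 -0.076  0.056]
[233.2 227. ] 487 [0.572 0.04  0.056]
```

```bash
python3 -m jog '[[[-1,-0.5,0],0],[[-2,-2,0],0],[[-2,-3,0],0],[[-1,-3,-3],0],[[1,-3,-6],-0.05],[[4,-3,-9],-0.1],[[7,-3,-12],-0.15],[[10,-3,-15],-0.2],[[13,-3,-17],-0.2],[[16,-3,-17.5],-0.2],[[19,-3,-17.5],-0.2],[[22,-2,-17.5],-0.2],[[24,0,-17.5],-0.2],[[25.7,3,-17.5],-0.2],[[26.2,5.5,-17.5],-0.2],[[26.2,6.3,-17.5],-0.2],[[26.2,6.3,-17.5],-0.2],[[26.2,6.3,-17.5],-0.2]]' - 110
python3 - <<'E'
from h import *
a=snap('scene','sc18.png');b=snap('side','si18.png');w=snap('wrist','w18.png');p,R,st=tool();print(p,R[:,0].round(3),st['force'],bar_tilt(a))
c=cv2.resize(a['frame'][150:250,240:410,::-1],(510,300),interpolation=cv2.INTER_CUBIC)
d=cv2.resize(b['frame'][170:320,195:285,::-1],(180,300),interpolation=cv2.INTER_CUBIC)
e=np.zeros((600,690,3),np.uint8);e[:300,:510]=c;e[:300,510:]=d;e[300:,:400]=cv2.resize(w['frame'][:,:,::-1],(400,300));
e[300:,400:]=cv2.resize(a['frame'][150:250,150:247,::-1],(290,300))
cv2.imwrite('pics/m18.png',e)
E
```

```text
t: 37.33
tcp_pos: [0.4134, -0.2202, 0.1599]
tool_rot: [0.544, -0.452, 0.452, -0.544]
force: [0.0, -0.7, -1.2]
finger_gap: 0.157
[ 0.41419831 -0.22035962  0.16088338] [ 0.184 -0.983  0.003] [ 0.68365841 -0.31150065 -1.61515924] (np.float64(-0.31), 50)
```

View pics/m18.png

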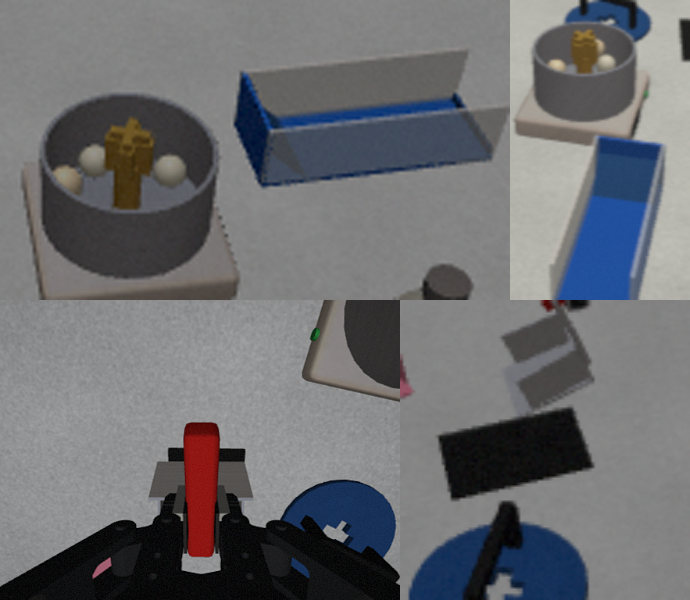

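The tray is empty and the balls are in the bowl, with visible ones at crop (67,180), (93,160) and (170,170). The mat is free at (515,450). I set the scoop down lip first, pivoting it flat with a light grip.

```bash
python3 -m jog '[[[0.5,1,0],0],[[1.5,2.5,0],0],[[2.2,4,0],0],[[2.6,5.2,0],0],[[2.6,5.8,0],0],[[2.6,6,0],0],[[2.6,6,0],0]]'
python3 -m jog '[[[-0.2,0.3,0],0],[[-0.4,0.6,0],0],[[-0.7,1,0],0],[[-1,1.3,0],0],[[-1.3,1.6,0],0],[[-1.6,1.9,0],0],[[-1.9,2.2,0],0],[[-2.2,2.5,0],0],[[-2.5,2.8,0],0],[[-2.7,3.1,0],0],[[-2.8,3.3,0],0],[[-2.8,3.35,0],0],[[-2.8,3.35,0],0]]' - 20
python3 - <<'E'
from h import *
a=snap('scene','sc19.png');p,R,st=tool();print(p,st['force'],bar_tilt(a))
E
```

```text
t: 38.07
tcp_pos: [0.4178, -0.2454, 0.099]
tool_rot: [-0.544, 0.452, -0.451, 0.544]
force: [-0.3, -0.5, 0.1]
finger_gap: 0.166
t: 39.15
tcp_pos: [0.4121, -0.2148, 0.0675]
tool_rot: [-0.543, 0.453, -0.451, 0.545]
force: [0.4, 11.3, 16.8]
finger_gap: 0.162
[ 0.41206965 -0.21482885  0.06755191] [ 0.98159528 11.85250187 16.92595766] (np.float64(0.0), 51)
```

```bash
python3 -m jog '[[[0,0,0],0],[[0,0,0],0],[[0,0,0],0],[[0,0,0],0],[[0,-1,0],0],[[0,-4,0],0],[[0,-8,0],0],[[0,-12,0],0],[[0,-16,0],0],[[-1,-20,3],0],[[-3,-21,7],0],[[-4,-21,11],0],[[-6.3,-21,15],0],[[-6.3,-21,19],0],[[-6.3,-21,21.2],0],[[-6.3,-21,21.2],0],[[-6.3,-21,21.2],0],[[-6.3,-21,21.2],0]]' 5 60
python3 - <<'E'
from h import *
import pickle
w=snap('wrist','w20.png');a=snap('scene','sc20.png');b=snap('side','si20.png');p,R,st=tool();print(p,R[:,0].round(3),st['force'],st['t'])
pickle.dump((w,a,b),open('s20.pkl','wb'))
print('shaft px',proj(w,[[.596,-.045,.135],[.596,-.045,.056]]).round(1))
fr=w['frame'].astype(int)
# scoop on mat check: red bar in scene
m=((a['frame'][:,:,0]>110)&(a['frame'][:,:,1]<60)&(a['frame'][:,:,2]<60)).astype(np.uint8)
n,l,stt,c=cv2.connectedComponentsWithStats(m)
for i in range(1,n):
    if stt[i,4]>20: 
        ys,xs=np.nonzero(l==i);print(c[i].round(1),stt[i,4],onz(a,c[i],.088).round(3))
# rectified top view of bowl at z=.06, and shaft top at z=.135
X,Y=np.meshgrid(np.arange(.51,.69,.0005),np.arange(-.13,.04,.0005))
def rect(z):
    q=proj(w,np.stack([X.ravel(),Y.ravel(),0*X.ravel()+z],1)).astype(np.float32)
    return cv2.remap(w['frame'],q[:,0].reshape(X.shape),q[:,1].reshape(X.shape),cv2.INTER_CUBIC)
cv2.imwrite('pics/r_bowl.png',rect(.056)[:,:,::-1]);cv2.imwrite('pics/r_top.png',rect(.135)[:,:,::-1])
g=cv2.cvtColor(rect(.056),cv2.COLOR_RGB2GRAY);g=cv2.medianBlur(g,5)
h=cv2.HoughCircles(g,cv2.HOUGH_GRADIENT,1,40,param1=80,param2=14,minRadius=26,maxRadius=36)
if h is not None:
  for x,y,r in h[0]: print('circ',(.51+x*.0005).round(3),(-.13+y*.0005).round(3),r, g[int(y),int(x)])
r=rect(.135).astype(int); m=(r[:,:,0]>r[:,:,2]*1.6)&(r[:,:,0]>60)&(np.hypot(X-.596,Y+.045)<.035)
x,y=X[m],Y[m];print('brass n',m.sum(),x.mean(),y.mean())
for c0 in((x.mean(),y.mean()),(.596,-.045)):
  th=np.arctan2(y-c0[1],x-c0[0]);rr=np.hypot(x-c0[0],y-c0[1]);k=rr>.010
  z=(rr[k]**2*np.exp(4j*th[k])).mean();print('angle deg mod 90',np.degrees(np.angle(z))/4,abs(z)/(rr[k]**2).mean())
E
```

```text
t: 40.7
tcp_pos: [0.6087, -0.1176, 0.2748]
tool_rot: [0.544, -0.453, 0.451, -0.543]
force: [-0.6, 0.2, 0.4]
finger_gap: 0.585
[ 0.60838775 -0.11816681  0.27574182] [ 0.182 -0.983 -0.   ] [-0.05961294  0.68012124 -0.10102464] 40.85
shaft px [[257.3 100.5]
 [257.3 101.6]]
[124.4 145.8] 62 [ 0.239 -0.482  0.088]
[215.4 168.7] 82 [ 0.405 -0.204  0.088]
[ 73.  192.1] 99 [ 0.446 -0.597  0.088]
circ 0.545 -0.064 27.5 178
circ 0.647 -0.067 26.4 178
circ 0.593 -0.104 29.9 180
circ 0.645 -0.019 27.3 178
circ 0.571 0.001 29.7 177
circ 0.613 -0.099 29.3 178
brass n 3032 0.5975211081794098 -0.045402044854881196
angle deg mod 90 -22.022439111228667 0.6324162660034026
angle deg mod 90 -21.995026599988666 0.5920251761440564
```

Run:
```python
from h import *
r=cv2.imread('pics/r_bowl.png').astype(int)[:,:,::-1]
g=r.sum(2)/3
Y,X=np.mgrid[:g.shape[0],:g.shape[1]];x=.51+X*.0005;y=-.13+Y*.0005
for thr in (0.15,.2):
  m=((r[:,:,0]-r[:,:,2]>thr*r[:,:,0]*.6)&(g>110)&(r[:,:,0]<r[:,:,2]*1.5)&(np.hypot(x-.596,y+.045)<.075)).astype(np.uint8)
  m=cv2.morphologyEx(m,cv2.MORPH_OPEN,np.ones((5,5)))
  d=cv2.distanceTransform(m,cv2.DIST_L2,5)
  n,l,st,c=cv2.connectedComponentsWithStats((d>15).astype(np.uint8))
  n2,l2,st2,c2=cv2.connectedComponentsWithStats(m)
  print([(int(s[4]),(.51+q[0]*.0005).round(3),(-.13+q[1]*.0005).round(3)) for s,q in zip(st2[1:],c2[1:]) if s[4]>300])
  print([((.51+q[0]*.0005).round(3),(-.13+q[1]*.0005).round(3),round(float(d[l==i+1].max()),0)) for i,(s,q) in enumerate(zip(st[1:],c[1:]))])
```

```text
[(4092, np.float64(0.586), np.float64(-0.101)), (1529, np.float64(0.615), np.float64(-0.1)), (2269, np.float64(0.647), np.float64(-0.067)), (2058, np.float64(0.545), np.float64(-0.064)), (2239, np.float64(0.645), np.float64(-0.019)), (2081, np.float64(0.569), np.float64(0.001))]
[]
[(3815, np.float64(0.586), np.float64(-0.101)), (1499, np.float64(0.615), np.float64(-0.1)), (2224, np.float64(0.647), np.float64(-0.067)), (1851, np.float64(0.545), np.float64(-0.064)), (2191, np.float64(0.645), np.float64(-0.019)), (1839, np.float64(0.569), np.float64(0.001))]
[]
```

By blob area the bowl holds seven balls, and the shaft arms lie at about −22° (mod 90°). Next I measure the cover from above.

```bash
cat > cov.py <<'E'
from h import *
w=snap('wrist','wc_%d.png'%(1000*tool()[2]['t']));p,R,st=tool();print(p,R[:,0].round(3),st['t'])
def cover(w,c0,zd=.010,zb=.062):
    X,Y=np.meshgrid(np.arange(c0[0]-.12,c0[0]+.12,.0005),np.arange(c0[1]-.12,c0[1]+.12,.0005))
    def rect(z):
        q=proj(w,np.stack([X.ravel(),Y.ravel(),0*X.ravel()+z],1)).astype(np.float32)
        return cv2.remap(w['frame'],q[:,0].reshape(X.shape),q[:,1].reshape(X.shape),cv2.INTER_LINEAR).astype(int)
    r=rect(zd); m=((r[:,:,2]>r[:,:,0]*1.8)&(r[:,:,2]>50)).astype(np.uint8)
    n,l,s,_=cv2.connectedComponentsWithStats(m);i=1+np.argmax(s[1:,4])
    cs,_=cv2.findContours((l==i).astype(np.uint8),cv2.RETR_EXTERNAL,cv2.CHAIN_APPROX_NONE)
    P=np.vstack(cs)[:,0].astype(float)*.0005+[X[0,0],Y[0,0]]
    from scipy.optimize import least_squares
    f=least_squares(lambda a:np.hypot(P[:,0]-a[0],P[:,1]-a[1])-.078,[c0[0],c0[1]],loss='soft_l1',f_scale=.001)
    c=f.x; print('disc',c.round(4),'n',len(P),'inl',(abs(f.fun)<.002).mean().round(2))
    r=rect(zb); m=(r.max(2)<45)&(np.hypot(X-c[0],Y-c[1])<.07)
    n,l,s,_=cv2.connectedComponentsWithStats(m.astype(np.uint8));i=1+np.argmax(s[1:,4]);ys,xs=np.nonzero(l==i)
    rc=cv2.minAreaRect(np.stack([xs,ys],1).astype(np.float32));v=cv2.boxPoints(rc);e=max((v[1]-v[0],v[2]-v[1]),key=np.linalg.norm)
    print('bar',(np.array(rc[0])*.0005+[X[0,0],Y[0,0]]).round(4),(np.array(rc[1])*.5).round(0),'ang',np.degrees(np.arctan2(e[1],e[0])).round(1),len(xs))
    r=rect(zd); m=(r.min(2)>90)&(np.hypot(X-c[0],Y-c[1])<.03); x,y=X[m],Y[m];th=np.arctan2(y-c[1],x-c[0]);rr=np.hypot(x-c[0],y-c[1]);k=rr>.011
    if k.sum()>20: z=(np.exp(4j*th[k])).mean();print('hole ang',np.degrees(np.angle(z))/4,abs(z),m.sum())
cover(w,[float(sys.argv[1]),float(sys.argv[2])])
E
python3 -m jog '[[[2,0,0],0],[[6,0,0],0],[[10,0,0],0],[[14,0,-1],0],[[18,0,-2],0],[[22,1,-2.5],0],[[25,2,-2.5],0],[[26.1,2,-2.5],0],[[26.1,2,-2.5],0],[[26.1,2,-2.5],0]]'
python3 cov.py .619 -.31
```

```text
t: 41.68
tcp_pos: [0.6321, -0.3787, 0.2558]
tool_rot: [-0.543, 0.453, -0.452, 0.544]
force: [0.3, -0.7, 0.9]
finger_gap: 0.586
[ 0.63253807 -0.37758319  0.25635272] [ 0.183 -0.983 -0.001] 41.7333
disc [ 0.6176 -0.3122] n 877 inl 0.87
bar [ 0.6176 -0.3124] [ 14. 108.] ang -17.1 5680
hole ang -17.45235222890758 0.3871398776655315 1743
```

```bash
python3 -m jog '[[[-2,2,0],-0.12],[[-5,5,-0.2],-0.24],[[-6.7,8,-0.3],-0.36],[[-6.7,10,-0.3],-0.48],[[-6.7,11,-0.3],-0.6],[[-6.7,11,-0.3],-0.72],[[-6.7,11,-0.3],-0.84],[[-6.7,11,-0.3],-0.96],[[-6.7,11,-0.3],-1.09],[[-6.7,11,-0.3],-1.09],[[-6.7,11,-0.3],-1.09],[[-6.7,11,-0.3],-1.09]]'
python3 - <<'E'
from h import *
p,R,st=tool();print(p,R[:,0].round(3),R[:,2].round(3),st['q'][5]); d=np.array([.6176,-.3123,.036])-p; print((R.T@d*100).round(2))
E
```

```text
t: 42.73
tcp_pos: [0.6181, -0.3121, 0.1467]
tool_rot: [0.699, -0.105, 0.105, -0.699]
force: [-0.4, -0.4, 0.2]
finger_gap: 0.58
[ 0.6180776  -0.31211114  0.14669321] [ 0.956 -0.293  0.001] [ 0.293  0.956 -0.   ] -1.9017088615347175
[-0.05 11.07 -0.03]
```

```bash
python3 -m jog '[[[0,3,0],0],[[0,7,0],0],[[0,9.5,0],0],[[0,10.7,0],0],[[0,11.1,0],0],[[0,11.1,0],0]]'
python3 -m jog '[[[0,0,0],0],[[0,0,0],0],[[0,0,0],0],[[0,0,0],0],[[0,0,0],0],[[0,0,0],0],[[0,0,0],0],[[0,0,0],0]]' 0 110
python3 -m jog '[[[0,-1,0],0],[[0,-3,0],0],[[0,-6,0],0],[[0,-9,0],0],[[0,-12,0],0],[[0,-15,0],0],[[0,-17,0],0],[[0,-18,0],0],[[0,-18,0],0]]'
python3 - <<'E'
from h import *
p,R,st=tool();print(p,R[:,0].round(3),R[:,1].round(3),R[:,2].round(3),st['force'],st['ft_torque']); d=np.array([.597,-.045,p[2]])-p; print((R.T@d*100).round(2))
E
```

```text
t: 43.23
tcp_pos: [0.6177, -0.3131, 0.0343]
tool_rot: [-0.699, 0.105, -0.104, 0.699]
force: [0.4, -0.2, -0.1]
finger_gap: 0.587
t: 43.9
tcp_pos: [0.6191, -0.3142, 0.0373]
tool_rot: [0.7, -0.103, 0.106, -0.699]
force: [-1.2, 0.9, 5.6]
finger_gap: 0.141
t: 44.65
tcp_pos: [0.6187, -0.3141, 0.2179]
tool_rot: [0.7, -0.103, 0.106, -0.698]
force: [-0.4, -0.7, -3.3]
finger_gap: 0.139
[ 0.61871923 -0.31409218  0.21794485] [ 0.956 -0.292  0.005] [ 0.004 -0.003 -1.   ] [ 0.292  0.956 -0.002] [-0.38189317 -0.69184172 -3.26249088] [-0.02110246 -0.01838619  0.02206908]
[-9.95 -0.09 25.1 ]
```

```bash
python3 -m jog '[[[-0.5,0,1],0],[[-1.5,0,3.5],0],[[-2.7,0,7],0],[[-4,0,10.5],0],[[-5.5,0,14],0.02],[[-6.8,0,17.5],0.04],[[-8,0,20.5],0.06],[[-9,0,23],0.084],[[-9.5,0,24.3],0.084],[[-9.7,0.5,24.9],0.084],[[-9.7,1.5,24.9],0.084],[[-9.7,2.2,24.9],0.084],[[-9.7,2.2,24.9],0.084],[[-9.7,2.2,24.9],0.084]]'
python3 - <<'E'
from h import *
from scipy.optimize import least_squares
a=snap('scene','sc21.png');b=snap('side','si21.png');w=snap('wrist','w21.png');p,R,st=tool();print(p,R[:,0].round(3),st['force'])
zt=p[2]-.0373+.010
for s in(a,b):
    fr=s['frame'].astype(int); m=((fr[:,:,2]>fr[:,:,0]*1.8)&(fr[:,:,2]>45)).astype(np.uint8)
    u=proj(s,[p[0],p[1],zt])[0]
    n,l,q,c=cv2.connectedComponentsWithStats(m); i=min((i for i in range(1,n) if q[i,4]>200),key=lambda i:np.hypot(*(c[i]-u)))
    cs,_=cv2.findContours((l==i).astype(np.uint8),cv2.RETR_EXTERNAL,cv2.CHAIN_APPROX_NONE);P=np.vstack(cs)[:,0]
    W=np.array([onz(s,x,zt-.002) for x in P])
    f=least_squares(lambda v:np.hypot(W[:,0]-v[0],W[:,1]-v[1])-.078,p[:2],loss='soft_l1',f_scale=.0015)
    print(c[i],q[i,4],f.x.round(4),(abs(f.fun)<.003).mean())
E
```

```text
t: 45.82
tcp_pos: [0.5974, -0.0485, 0.1914]
tool_rot: [0.694, -0.135, 0.134, -0.694]
force: [-0.5, 0.6, -3.4]
finger_gap: 0.141
[ 0.59823505 -0.04817957  0.19288638] [ 0.928 -0.373  0.001] [-0.30745797 -0.11770537 -2.93716942]
[282.72276657 188.36945245] 1735 [ 0.5975 -0.0475] 0.5377777777777778
[231.34773663 181.26337449] 972 [ 0.5952 -0.0348] 0.2582781456953642
```

```bash
python3 -m jog '[[[-0.05,0.3,0.15],0],[[-0.05,0.8,0.15],0],[[-0.05,1.3,0.15],0],[[-0.05,1.7,0.15],0],[[-0.05,2,0.15],0],[[-0.05,2.2,0.15],0],[[-0.05,2.4,0.15],0],[[-0.05,2.4,0.15],0]]'
python3 - <<'E'
from h import *
p,R,st=tool();print(p,st['force'],st['ft_torque'])
E
```

```text
t: 46.63
tcp_pos: [0.5977, -0.0453, 0.1683]
tool_rot: [-0.694, 0.134, -0.133, 0.694]
force: [-0.1, 0.2, -2.8]
finger_gap: 0.141
[ 0.59770098 -0.04525198  0.1683211 ] [-0.05673888  0.23715233 -2.82297884] [ 0.00694285 -0.00158117  0.06772799]
```

```bash
python3 -m jog '[[[0,0.2,0],0],[[0,0.4,0],0],[[0,0.6,0],0],[[0,0.6,0],0]]'
python3 -m jog '[[[0,0.2,0],0],[[0,0.4,0],0],[[0,0.6,0],0],[[0,0.6,0],0]]'
python3 - <<'E'
from h import *
p,R,st=tool();print(p,st['force'],st['ft_torque'])
E
```

```text
t: 46.97
tcp_pos: [0.5978, -0.0453, 0.1624]
tool_rot: [-0.694, 0.134, -0.134, 0.694]
force: [0.6, -0.2, -4.1]
finger_gap: 0.14
t: 47.3
tcp_pos: [0.5978, -0.0453, 0.1564]
tool_rot: [-0.694, 0.134, -0.134, 0.694]
force: [0.0, 0.2, -3.0]
finger_gap: 0.137
[ 0.59782632 -0.04531557  0.15636489] [ 0.02862132  0.24503291 -3.04829873] [-0.10416504  0.01186804  0.04249715]
```

```bash
python3 -m jog '[[[0,0.2,0],0],[[0,0.4,0],0],[[0,0.5,0],0],[[0,0.5,0],0],[[0,0.5,0],0]]'
python3 - <<'E'
from h import *
p,R,st=tool();print(p,st['force'],st['ft_torque'],st['q'][5])
E
```

```text
t: 47.72
tcp_pos: [0.5979, -0.0453, 0.1522]
tool_rot: [0.694, -0.134, 0.134, -0.694]
force: [-2.1, 0.3, 1.7]
finger_gap: 0.14
[ 0.59785997 -0.04529495  0.15223015] [-2.14337592  0.33353872  1.72439626] [0.05329142 0.1949162  0.01991345] -1.451891563669611
```

```bash
python3 -m jog '[[[0,0,0],0.03],[[0,0,0],0.08],[[0,0,0],0.14],[[0,0,0],0.2],[[0,0,0],0.26],[[0,0,0],0.32],[[0,0,0],0.38],[[0,0,0],0.44],[[0,0,0],0.5],[[0,0,0],0.56],[[0,0,0],0.6],[[0,0,0],0.6]]'
cat > tq.py <<'E'
from h import *
p,R,st=tool();print(p,'zang',np.degrees(np.arctan2(R[1,2],R[0,2])).round(2),st['force'].round(1),st['ft_torque'].round(2),st['q'].round(2)[5])
E
python3 tq.py; python3 -m jog '[[[0,0,0],0.05],[[0,0,0],0.1],[[0,0,0],0.15],[[0,0,0],0.2],[[0,0,0],0.2]]'; python3 tq.py
```

```text
t: 48.72
tcp_pos: [0.5984, -0.0469, 0.1523]
tool_rot: [0.625, -0.332, 0.334, -0.623]
force: [-1.8, -4.2, 0.5]
finger_gap: 0.143
[ 0.59836291 -0.04685087  0.15230116] zang 33.83 [-1.8 -4.2  0.5] [-0.76  0.18  0.01] -0.85
t: 49.13
tcp_pos: [0.598, -0.0471, 0.1523]
tool_rot: [0.588, -0.393, 0.394, -0.587]
force: [-2.2, -5.0, 1.4]
finger_gap: 0.138
[ 0.59802661 -0.04708816  0.15225384] zang 22.39 [-2.2 -5.   1.4] [-0.85  0.3   0.12] -0.65
```

```bash
for i in 1; do python3 -m jog '[[[0,0,0],0.05],[[0,0,0],0.1],[[0,0,0],0.1]]'; python3 tq.py; python3 -m jog '[[[0,0,0],0.05],[[0,0,0],0.1],[[0,0,0],0.1]]'; python3 tq.py;  python3 -m jog '[[[0,0,0],0.05],[[0,0,0],0.1],[[0,0,0],0.1]]'; python3 tq.py; done | grep zang
```

```text
[ 0.59789211 -0.04718269  0.15227329] zang 16.67 [-2.6 -4.5  1.5] [-0.84  0.38  0.17] -0.55
[ 0.59766393 -0.04727108  0.15225859] zang 10.95 [-2.3 -6.5  1.5] [-0.97  0.41  0.08] -0.45
[ 0.59714867 -0.04801185  0.15226479] zang 5.49 [-4.2 -7.7  2.1] [-1.17  0.57  1.17] -0.36
```

```bash
python3 -m jog '[[[0,0,0],0.03],[[0,0,0],0.06],[[0,0,0],0.06]]'; python3 tq.py; python3 -m jog '[[[0,0,0],0.03],[[0,0,0],0.06],[[0,0,0],0.06],[[0,0,0],0.06]]'; python3 tq.py
```

```text
t: 50.13
tcp_pos: [0.5971, -0.0481, 0.1523]
tool_rot: [0.513, -0.488, 0.491, -0.508]
force: [-2.9, -7.1, 2.7]
finger_gap: 0.138
[ 0.59707605 -0.04806111  0.15228982] zang 2.37 [-2.9 -7.1  2.7] [-1.11  0.58  2.21] -0.3
t: 50.47
tcp_pos: [0.597, -0.0481, 0.1523]
tool_rot: [0.499, -0.502, 0.505, -0.494]
force: [-4.1, -7.0, 2.9]
finger_gap: 0.142
[ 0.59704512 -0.04811936  0.15233846] zang -0.76 [-4.1 -7.   2.9] [-1.05  0.64  3.16] -0.24
```

The torque rises from 0.1 to 3.2 N m with no further cover motion after about 1.08 rad of turning, so the shaft is at its stop. I relax slightly, release, lift and check.

```bash
python3 -m jog '[[[0,0,0],-0.05],[[0,0,0],-0.11],[[0,0,0],-0.11]]'; python3 tq.py; python3 -m jog '[[[0,0,0],0],[[0,0,0],0],[[0,0,0],0],[[0,0,0],0],[[0,0,0],0],[[0,0,0],0],[[0,-1,0],0],[[0,-3,0],0],[[0,-6,0],0],[[0,-9,0],0],[[0,-12,0],0],[[0,-14,0],0],[[7,-14,0],0],[[7,-14,0],0],[[7,-14,0],0],[[7,-14,0],0]]' 5 60
python3 - <<'E'
from h import *
src=open('cov.py').read().split("cover(w,[")[0]
exec(src); cover(w,[.597,-.045],.125,.177)
a=snap('scene','sc22.png');b=snap('side','si22.png')
e=np.zeros((600,800,3),np.uint8)
e[:300,:400]=cv2.resize(a['frame'][130:280,140:340,::-1],(400,300),interpolation=cv2.INTER_CUBIC)
e[:300,400:]=cv2.resize(w['frame'][:,:,::-1],(400,300))
e[300:,:400]=cv2.resize(b['frame'][100:340,120:440,::-1],(400,300),interpolation=cv2.INTER_CUBIC)
e[300:,400:]=cv2.resize(a['frame'][:,:,::-1],(400,300))
cv2.imwrite('pics/m22.png',e)
E
```

```text
t: 50.72
tcp_pos: [0.5972, -0.048, 0.1523]
tool_rot: [0.524, -0.476, 0.478, -0.52]
force: [-3.3, -8.3, 2.8]
finger_gap: 0.139
[ 0.59718952 -0.04801903  0.15227998] zang 5.12 [-3.3 -8.3  2.8] [-1.12  0.58  1.23] -0.35
t: 52.05
tcp_pos: [0.6036, -0.1163, 0.2925]
tool_rot: [-0.519, 0.48, -0.48, 0.519]
force: [0.2, 0.8, 0.4]
finger_gap: 0.586
[ 0.60323143 -0.1151545   0.29212556] [ 0.079 -0.997 -0.001] 52.1
disc [ 0.5978 -0.045 ] n 870 inl 0.86
bar [ 0.5977 -0.045 ] [ 13. 108.] ang -82.8 5664
hole ang -11.604997207110747 0.6562794394575435 363
```

View pics/m22.png

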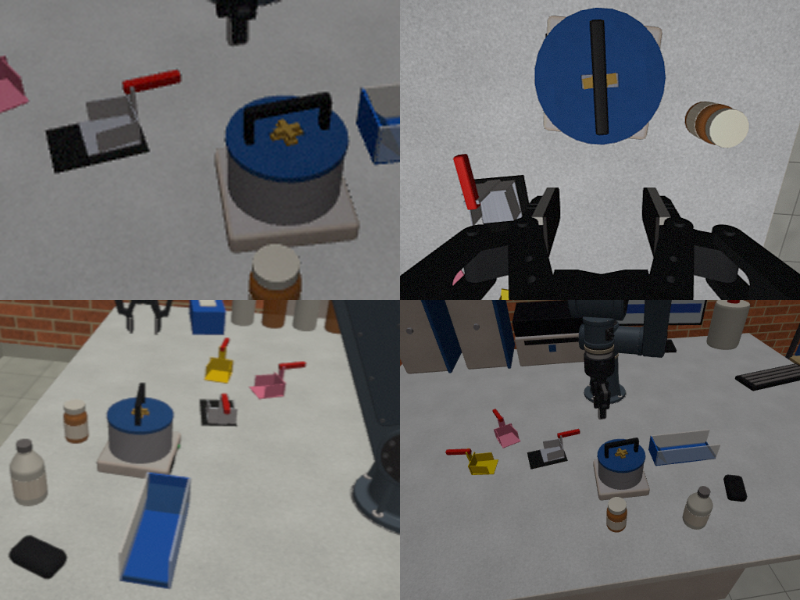

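```bash
python3 -c "
from station import workorder
print(workorder.sign_off())"
```

```text
the job is handed in; nothing more can be done
None
```

The job is done and handed in at about t = 52 s: all seven balls are in the bowl, the scoop is back on its mat, and the cover is home, turned to the stop and released.

**Balls:** I moved them with the scoop in two loads, five and then two. On the second load the first tip over the bowl failed because the lip passed over the shaft. The two balls stayed aboard, and a slightly lower retry worked.

**Last checks:**
- **Bowl and tray:** the tray is empty. A circle fit found only six balls in the bowl, but the blob areas add up to about seven. No ball showed anywhere outside the bowl.
- **Scoop:** it read flat (0.00 rad) on its mat before I let go, and it still looks flat in the final pictures.
- **Cover:** its centre is at (0.598, −0.045), within about 1 mm of the measured shaft axis. It rested on the rim at the expected height.
- **Shaft:** the cover turned about 1.06 rad clockwise. The twisting moment then rose from about 0.1 to 3.2 N m with the cover no longer following, which I took as the hard stop. I could not read the shaft angle itself.
- **Bystanders:** the two bottles and the mouse look undisturbed in the last pictures. I did not measure them.

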